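# Lock the stop block on the profile with the T-handle key

## Task

Lock the stop block on its aluminium profile: take the T-handle key out of its stand, put its square end fully into the square socket of the lock in the block's top, and turn the lock clockwise (seen from above) until it comes up against its stop. Then put the key back in its stand, upright and fully down, and let go of it.

Things in the scene. Friction and masses are not known exactly. Their poses are not given: they have to be found in the camera images.
- key: Steel T-handle key, 83 mm tall, 0.2 kg, upright in its stand. Origin: centre of the underside of its 36 mm round collar (6 mm thick); z up. Crossbar: dark, flat-sided, 90 mm along x, 14 mm wide (y), 16 mm high, centre 30 mm above the origin, on a 14 mm round neck. Below the origin: 12 x 12 mm square shank, sides along x and y, 45 mm long, its last 5 mm only 9 x 9 mm.
- stand: Fixed grey key stand: a 66 x 66 mm block, 50 mm high, on a 86 x 70 mm foot. Origin: centre of its underside.
- stand_mouth (a point): Centre of the round hole in the stand's top, in the plane of the top; z up. Hole 25 mm across, 46 mm deep. The key's collar rests on the stand's top: a key fully down has its origin at this point, turned any way about the vertical.
- socket (a point): Centre of the mouth of the lock's square socket, in the lock's face, 68 mm above the bench; turns with the lock. z up, x, y along the socket's sides, x towards the black index mark. Socket 14.2 x 14.2 mm, tapering out to 21 x 21 mm over its top 6 mm, 18 mm deep; a key fully in has its origin 27 mm above this point, and about 0.2 rad of play either way.
- stop_block: Fixed dark steel block, 76 x 76 x 30 mm, origin at the centre of its underside, 40 mm above the bench, on a fixed aluminium profile 180 (x) x 80 (y) x 40 mm. A 10 mm thick lip along its -x edge stands 12 mm above its top. The lock, a steel disc 44 mm across with the socket in its middle, lies in the block's top, 2 mm below it.
- lock (a joint): Angle of the lock in rad, growing clockwise seen from above. 0: open, hammer head and index mark along the profile's slot. 1.57: locked, head across the slot, against a hard stop. Starts partly turned, 0.2 to 0.5. Turns with about 0.08 N m of friction and stays where it is left.
Mind the look-alikes: they are no part of the job. Leave any purple look-alike of the key alone.

How it is judged:
By the outcome, as a careful person would: the job done as asked, in the order asked, and still so for the second after the job is handed in, with the robot touching nothing.
It also fails if it takes over 61 s, if anything falls off the work surface, if the arm or the gripper's body presses on something with over 40 N, if the wrist force passes 120 N, or if a joint passes its speed limit or range.

## Robot

A 6-joint arm with a two-finger parallel gripper is mounted at the origin on a cart in front of the work surface, level with it; the furniture and walls round the work are solid. World frame = base frame: x ahead of the robot, y to its left, z up, the work surface at z = 0. Lengths are in m, angles in rad, forces in N, time in s.
With the tool pointing down it reaches from about 0.25 to 0.725 m from the base axis. Payload 9.7 kg.
Tool frame: the origin (TCP) lies between the finger pads; the fingertips stand 11 mm ahead of it and the grasp point (between the pads) lies 8 mm behind it; z points along the fingers, y is the line along which they close (so a half turn about z gives the same grasp; the last joint's range is limited). The gripper opens to 85 mm and grips with 20 to 120 N. Pads are 22 mm wide; open, the fingers measure 114 mm over their backs; the gripper's body (76 mm by 85 mm) begins 54 mm behind the grasp point. The pads swing forward as they close: fully open they stand 13 mm farther back than shut.
Start: joints at [-1.102, 0.087, 0.176, 1.66, 0, 1.571], TCP at [0.248, -0.491, 0.242] pointing down, gripper open.
Joint ranges: [-3.13, 3.13], [-0.85, 1.81], [-1.15, 1.24], [-2.2, 2.28], [-1.44, 1.52], [-3.14, 3.14]. Speed limits (rad/s): [2.22, 2.22, 2.57, 3.14, 3.14, 3.14].

## Interface

Orientations are given as [roll, pitch, yaw] about the fixed x, y, z axes, in that order (R = Rz(yaw) Ry(pitch) Rx(roll)).
In Python, from station import state, vision, ctrl gives the robot as it stands.
- The arm moves only by the tool play_rows, never from a script. Its argument "rows" is a list of rows, each a list of 2 entries, a list of its own where there are three numbers: the shift along the tool's x, y, z in mm, then the turn about the tool's z in degrees. In form: [[[tx, ty, tz], spin], ...]. A call has exactly 8 rows; each row shifts and turns the commanded pose from where the row before left it, along the tool's axes as they then stand; what a row does not reach is not made up. A row lasts 1/12 s, in which the tool goes at most 41.7 mm and 7.16 degrees, less where a joint would pass 70% of its speed; a pose out of reach is approached as far as the arm can. A call is refused whole if a number of a shift passes 41.7 or a number of a turn 7.16, either way. A call with a gripper value outside its range is refused whole. "jaw" is the opening, from 0 (shut) to 1 (fully open), set as the call begins (left out, the last holds). The fingers move at their own pace and stop on an object; "force" is the grip in N (left out, the last holds). Time passes only in rows, so rows that do not move let the fingers close, or fill a call up. It gives the time, the measured TCP pose, the force, the opening and the grip force at its end, in the units of the state.
- state(): the state, without advancing time (a new reading comes with each control period).
- vision.read_camera(name): name is "side" or "top"; returns a dict with "img" (384x512x3 uint8, blue, green, red), "z_map" (384x512 float32, m along the optical axis (not along the pixel's ray), 0 where there is no reading), "camera_matrix" (3x3 intrinsics, pixels), "extrinsics" (4x4, takes a point from world to camera coordinates). Camera axes: x right, y up, looking along -z (the intrinsics and any distortion apply to the point x, -y, -z); pixel columns grow to the right and rows downward; lengths in m; the calibration is good to about 2 mm. A picture is of the moment at which its call begins.
- ctrl.hand_in(): hands the job in; it is judged then, once.
The state is a dict: "t": time; "q": joint angles; "qvel": joint speeds; "joint_efforts": joint torques, N m; "eef_pos": TCP position; "eef_rot": TCP orientation; "wrist_force": force on the tool from outside, world axes, zero at the start; "ft_torque": the same for the moment, N m; "finger_gap": opening from 0.0 (shut) to 1.0 (fully open); "grip_force": force on a finger pad.
Only numpy, scipy, OpenCV 4.12 (cv2) and the standard library are available. Lean on these libraries where they do the work, as an engineer would, in place of code of your own. Each camera call takes 0.05 s, during which the arm holds its last target. There are 200 camera calls.

## Working session

There is one attempt and no reset: what is moved stays moved. The work goes in short steps, Python scripts to look and compute and a tool call to move; the robot and the scene stay as the last step left them, time stands still between calls to the robot, and variables do not carry over. Pictures are saved under pics/ and viewed, at most 11 in all, crops included, and the job is handed in when it is done.

Besides the shell and the picture viewer there is one more tool, called as name([rows], argument=value, ...), one row to a line, values as JSON. play_rows: Moves the arm, as the interface text tells. Its arguments: {"type":"object","properties":{"rows":{"type":"array"},"jaw":{"type":"number"},"force":{"type":"number"}},"required":["rows"]}

```bash
mkdir -p pics; ls; python3 - <<'E'
from station import state, vision
import cv2,numpy as np
s=state(); print(s)
for n in("side","top"):
    c=vision.read_camera(n); np.savez(f"pics/{n}0.npz",**c); cv2.imwrite(f"pics/{n}0.png",c["img"])
    print(n,c["camera_matrix"],c["extrinsics"])
E
```

```text
pics
{'t': 0.0, 'q': array([-1.10201242e+00,  8.74843322e-02,  1.75130337e-01,  1.65978852e+00,
        1.38710944e-05,  1.57078297e+00]), 'qvel': array([ 0.00252888,  0.00073855,  0.00131166,  0.00040055, -0.00195569,
        0.00114131]), 'joint_efforts': array([ 6.72602109e-04, -5.20387352e+01,  4.64806867e+01,  1.62202085e-02,
        1.42040517e-05, -1.27273978e-06]), 'eef_pos': array([ 0.24839984, -0.49047679,  0.24156777]), 'eef_rot': array([-3.14024647e+00, -1.38890666e-05,  4.68797247e-01]), 'wrist_force': array([-0.01893627, -0.02833943,  0.8582391 ]), 'ft_torque': array([-0.05074507,  0.01876217, -0.01421317]), 'grip_force': 0.0, 'finger_gap': 1.00155876073739}
side [[470.19971595   0.         253.09720286]
 [  0.         470.19971595 188.37390602]
 [  0.           0.           1.        ]] [[-0.98581339 -0.16588763  0.02555863  0.41763641]
 [ 0.10185577 -0.47022709  0.8766481  -0.1848063 ]
 [-0.13340672  0.86681473  0.48045278 -0.86316474]
 [ 0.          0.          0.          1.        ]]
top [[404.18030875   0.         254.14582687]
 [  0.         404.18030875 188.77434113]
 [  0.           0.           1.        ]] [[-0.00141513 -0.9998257  -0.01861643 -0.11482347]
 [ 0.9958619  -0.00310068  0.09082649 -0.46661129]
 [-0.09086839 -0.01841087  0.99569271 -0.93614614]
 [ 0.          0.          0.          1.        ]]
```

View pics/top0.png

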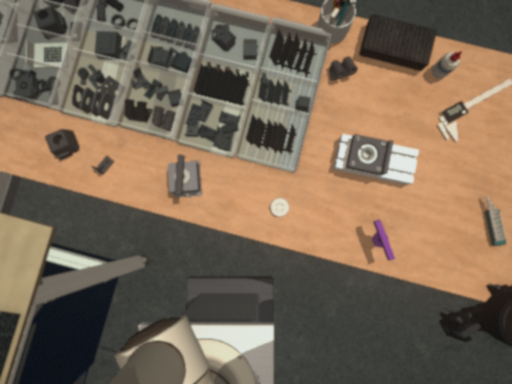

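View pics/side0.png

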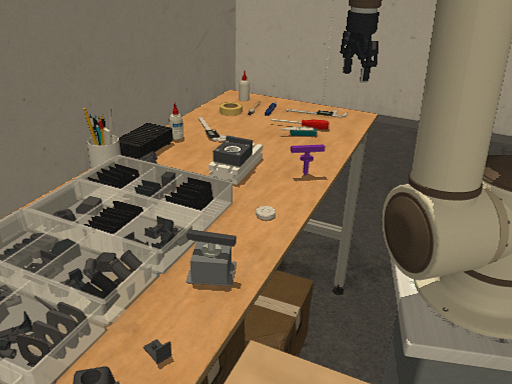

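In the top view, the key in its grey stand is at (182,177), the stop block at (370,157), and the purple look-alike stands free at (383,240). There is also a white disc at (279,207). The side view shows the key at (212,240), the block at (233,152) and the purple look-alike at (307,158). The key is the dark crossbar in the grey stand, so I'll check that choice in a close crop.

```bash
python3 - <<'E'
import cv2,numpy as np
t=cv2.imread("pics/top0.png");s=cv2.imread("pics/side0.png")
f=lambda i,x,y,w,h:cv2.resize(i[y:y+h,x:x+w],(400,300),interpolation=cv2.INTER_CUBIC)
cv2.imwrite("pics/crop1.png",np.vstack([np.hstack([f(t,150,147,64,48),f(t,330,125,96,72)]),np.hstack([f(s,172,219,88,66),f(s,200,125,72,54)])]))
E
```

```text
(no output)
```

View pics/crop1.png

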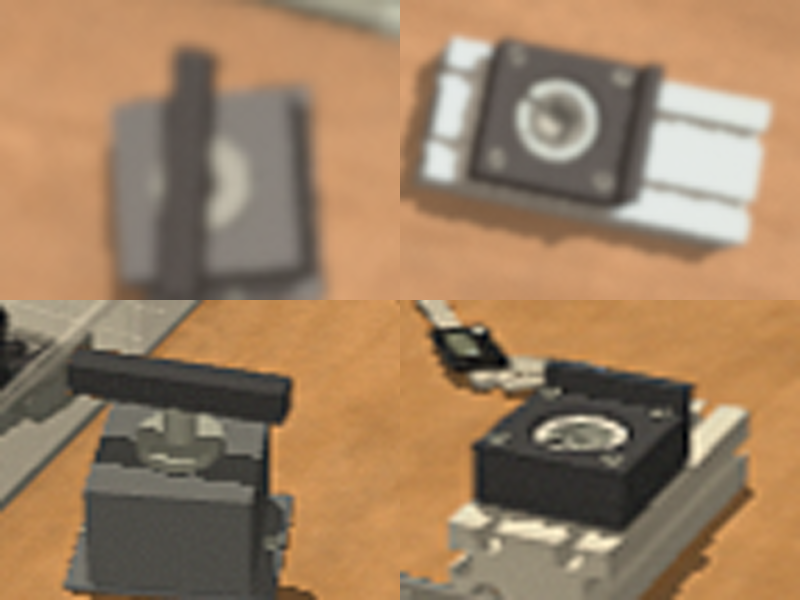

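The crop confirms it: the dark crossbar on a steel collar sits in the grey stand. The lip is on the block's image-right side, so profile +x points image-left. The index mark is up and left of the socket, at about crop (535,100), or top px (362,149). Next I'll measure.

```bash
cat > h.py <<'E'
import cv2,numpy as np
def load(p): return dict(np.load(p))
def cloud(c):
    K,E=c["camera_matrix"],c["extrinsics"]; z=c["z_map"]; v,u=np.mgrid[:z.shape[0],:z.shape[1]]
    P=np.stack([(u-K[0,2])/K[0,0]*z,-(v-K[1,2])/K[1,1]*z,-z],-1)
    return (P-E[:3,3])@E[:3,:3]
def ray(c,uv,h):
    K,E=c["camera_matrix"],c["extrinsics"];uv=np.atleast_2d(uv).astype(float)
    d=np.stack([(uv[:,0]-K[0,2])/K[0,0],-(uv[:,1]-K[1,2])/K[1,1],-np.ones(len(uv))],-1)@E[:3,:3]
    o=-E[:3,:3].T@E[:3,3]; return o+d*((h-o[2])/d[:,2])[:,None]
def proj(c,P):
    K,E=c["camera_matrix"],c["extrinsics"];p=np.atleast_2d(P)@E[:3,:3].T+E[:3,3]
    return np.stack([K[0,0]*p[:,0]/-p[:,2]+K[0,2],K[1,1]*-p[:,1]/-p[:,2]+K[1,2]],-1)
def rect(m,off=(0,0)):
    k=max(cv2.findContours(m.astype(np.uint8),cv2.RETR_EXTERNAL,cv2.CHAIN_APPROX_NONE)[0],key=cv2.contourArea)
    return k[:,0,:]
E
python3 - <<'E'
from h import *
for n,(x,y,w,h) in (("top",(160,140,50,65)),("side",(180,225,65,70))):
    c=load(f"pics/{n}0.npz"); P=cloud(c)[y:y+h,x:x+w]; z=P[...,2]
    print(n,"hist",[(round(b,3),int(k)) for k,b in zip(*np.histogram(z,np.arange(-.005,.105,.005)))if k])
    for a,b in((.078,.1),(.045,.065)):
        m=(z>a)&(z<b); q=P[m]; print(a,m.sum(),np.median(q,0))
        r=cv2.minAreaRect((q[:,:2]*1000).astype(np.float32)); print(r)
for n,(x,y,w,h) in (("top",(330,130,95,60)),("side",(205,130,65,60))):
    c=load(f"pics/{n}0.npz"); P=cloud(c)[y:y+h,x:x+w]; z=P[...,2]
    print(n,"hist",[(round(b,3),int(k)) for k,b in zip(*np.histogram(z,np.arange(-.005,.105,.005)))if k])
    for a,b in((.076,.09),(.062,.074),(.032,.048)):
        m=(z>a)&(z<b); q=P[m]; print(a,m.sum(),np.median(q,0))
        r=cv2.minAreaRect((q[:,:2]*1000).astype(np.float32)); print(r)
E
```

```text
top hist [(np.float64(-0.005), 812), (np.float64(0.0), 1200), (np.float64(0.005), 92), (np.float64(0.01), 23), (np.float64(0.015), 13), (np.float64(0.02), 28), (np.float64(0.025), 29), (np.float64(0.03), 26), (np.float64(0.035), 18), (np.float64(0.04), 18), (np.float64(0.045), 242), (np.float64(0.05), 341), (np.float64(0.055), 98), (np.float64(0.06), 3), (np.float64(0.065), 3), (np.float64(0.07), 3), (np.float64(0.075), 18), (np.float64(0.08), 33), (np.float64(0.085), 223), (np.float64(0.09), 19)]
0.078 286 [0.49356076 0.04744355 0.08780597]
((493.7613830566406, 48.26518249511719), (14.778646469116211, 90.17341613769531), 87.38558959960938)
0.045 684 [0.49762093 0.0380316  0.05082826]
((512.2903442382812, 42.198577880859375), (82.68191528320312, 121.29937744140625), 74.34615325927734)
side hist [(np.float64(-0.005), 1106), (np.float64(0.0), 1035), (np.float64(0.005), 172), (np.float64(0.01), 122), (np.float64(0.015), 119), (np.float64(0.02), 124), (np.float64(0.025), 120), (np.float64(0.03), 122), (np.float64(0.035), 114), (np.float64(0.04), 127), (np.float64(0.045), 364), (np.float6
[... 1630 characters left out ...]
(np.float64(0.035), 206), (np.float64(0.04), 186), (np.float64(0.045), 131), (np.float64(0.05), 155), (np.float64(0.055), 119), (np.float64(0.06), 106), (np.float64(0.065), 302), (np.float64(0.07), 136), (np.float64(0.075), 48), (np.float64(0.08), 45)]
0.076 85 [ 0.53235255 -0.40891705  0.08021372]
((532.3609619140625, -409.70819091796875), (15.147868156433105, 74.14349365234375), 78.88642120361328)
0.062 494 [ 0.54020028 -0.37100792  0.06892376]
((561.212158203125, -291.69000244140625), (255.27523803710938, 79.13553619384766), 76.00242614746094)
0.032 542 [ 0.53553568 -0.32725878  0.03989081]
((542.0100708007812, -339.5644226074219), (302.422607421875, 97.14022827148438), 83.60787963867188)
```

```bash
cat >> h.py <<'E'
def delta(x,y,z,yaw):
    "tool-frame shift mm (at present yaw) and spin deg to reach the world pose"
    from station import state
    s=state();p=s["eef_pos"];a=s["eef_rot"][2];d=(np.array([x,y,z])-p)*1000
    c,n=np.cos(a),np.sin(a); sp=-(np.degrees(yaw-a)); sp=(sp+180)%360-180
    return np.round([c*d[0]+n*d[1],n*d[0]-c*d[1],-d[2],sp],1)
E
python3 - <<'E'
from h import *
for n,(x,y,w,h) in (("top",(160,140,50,65)),("side",(180,225,65,70))):
    c=load(f"pics/{n}0.npz"); P=cloud(c)[y:y+h,x:x+w]
    m=np.abs(P[...,2]-.088)<.0035; v,u=np.nonzero(m)
    q=ray(c,np.c_[u+x,v+y],.088)[:,:2]*1000
    print(n,"bar",cv2.minAreaRect(q.astype(np.float32)),q.mean(0))
for n,(x,y,w,h) in (("top",(348,135,42,40)),("side",(220,138,30,24))):
    c=load(f"pics/{n}0.npz"); g=cv2.cvtColor(c["img"],cv2.COLOR_BGR2GRAY)[y:y+h,x:x+w]
    m=(g>115).astype(np.uint8)
    k=max(cv2.findContours(m,cv2.RETR_EXTERNAL,cv2.CHAIN_APPROX_NONE)[0],key=cv2.contourArea)
    q=ray(c,k[:,0]+[x,y],.068)[:,:2]*1000
    print(n,"lock",cv2.fitEllipse(q.astype(np.float32)),cv2.fitEllipse(k))
c=load("pics/top0.npz");g=cv2.cvtColor(c["img"],cv2.COLOR_BGR2GRAY)
print(g[141:166,354:384])
# ring brightness vs world angle
L=np.array([.5419,-.3740,.068]); a=np.radians(np.arange(0,360,10))
for r in(.0165,.019):
    uv=proj(c,L+r*np.c_[np.cos(a),np.sin(a),0*a]).astype(np.float32)
    print(r,cv2.remap(g,uv[:,:1],uv[:,1:],cv2.INTER_LINEAR).ravel())
print(delta(.4938,.048,.15,np.radians(-2.7)))
E
```

```text
top bar ((493.6636962890625, 48.16655349731445), (14.237649917602539, 89.51052856445312), 87.8402328491211) [493.14797345  48.224684  ]
side bar ((492.71923828125, 55.36436080932617), (20.30476188659668, 90.01659393310547), 87.56038665771484) [492.15790974  54.0189725 ]
top lock ((541.118896484375, -371.6617736816406), (44.78444290161133, 45.503639221191406), 12.854427337646484) ((19.200307846069336, 18.472713470458984), (19.618318557739258, 20.313377380371094), 102.42170715332031)
side lock ((542.2609252929688, -369.1315002441406), (32.928829193115234, 39.86005783081055), 109.5997314453125) ((12.338159561157227, 10.564111709594727), (5.165988922119141, 15.315000534057617), 89.32198333740234)
[[ 89  94  96 100 101  98  93  92  93  93  93  93  92  91  91  91  91  93
   93  93  93  93  94  94  93  95 100 108 118 118]
 [ 92  94  95  95  94  93  92  93  92  92  91  91  89  90  89  89  88  89
   90  92  92  94  93  92  93  95 104 121 132 128]
 [ 93  95  94  93  92  91  92  92  90  92  97 102 109 111 109 101  94  87
   86  87  90  92  93  92  93  96 107 130 141 136]
 [ 94  95  94  94  93  
[... 2364 characters left out ...]
8  95  95  96  97  98 103 112 127 142 150 155 157 155 141 124
  110  98  93  94  96  95  95  94  93  87  73  62]
 [123 107  96  96  96  96  97  97  96  97 100 104 109 112 114 112 105  98
   96  94  94  96  96  96  95  95  92  83  69  61]
 [110  99  95  95  96  96  96  95  95  94  94  95  95  97  96  96  95  95
   95  94  96  97  99 101 100  99  94  84  67  59]]
0.0165 [192 194 191 190 179 152 145 163 169 170 168 165 163 165 175 180 179 181
 189 198 203 200 200 202 198 198 194 193 196 203 197 198 200 197 194 195]
0.019 [187 195 198 208 200 163 151 188 200 201 197 182 188 193 200 205 204 200
 203 203 203 191 183 179 172 168 158 155 158 165 162 164 173 177 179 183]
[ 462.2 -369.5   91.7   29.6]
```

play_rows([
  [[28.9, -23.1, 3], 0],
  [[28.9, -23.1, 3], 0],
  [[28.9, -23.1, 3], 0],
  [[28.9, -23.1, 3], 0],
  [[28.9, -23.1, 3], 0],
  [[28.9, -23.1, 3], 0],
  [[28.9, -23.1, 3], 0],
  [[28.9, -23.1, 3], 0],
], jaw=0.5, force=60)

```text
t: 0.77
eef_pos: [0.3714, -0.2196, 0.218]
eef_rot: [-3.142, 0.0, 0.468]
wrist_force: [-0.2, 0.6, 0.9]
finger_gap: 0.503
grip_force: 0.0
```

play_rows([
  [[28.9, -23.1, 3], 0],
  [[28.9, -23.1, 3], 0],
  [[28.9, -23.1, 3], 0],
  [[28.9, -23.1, 3], 0],
  [[28.9, -23.1, 3], 0],
  [[28.9, -23.1, 3], 0],
  [[28.9, -23.1, 3], 0],
  [[28.9, -23.1, 3], 0],
])

```text
t: 1.43
eef_pos: [0.4943, 0.0499, 0.1939]
eef_rot: [3.142, 0.0, 0.469]
wrist_force: [0.8, -0.6, 0.3]
finger_gap: 0.498
grip_force: 0.0
```

play_rows([
  [[0, 0, 0], 6],
  [[0, 0, 0], 6],
  [[0, 0, 0], 6],
  [[0, 0, 0], 6],
  [[0, 0, 0], 5.6],
  [[0, 0, 0], 0],
  [[0, 0, 0], 0],
  [[0, 0, 0], 0],
])

```text
t: 2.1
eef_pos: [0.4949, 0.0098, 0.1941]
eef_rot: [-3.113, 0.002, 0.005]
wrist_force: [-0.1, 0.3, 0.5]
finger_gap: 0.499
grip_force: 0.0
```

```bash
python3 -c "
from h import *
print(delta(.4937,.0482,.072,np.radians(-2.4)))"
```

```text
[ -1.  -38.4 122.1   2.7]
```

```bash
python3 -c "
from h import *
from station import state
s=state();print(s['q'],s['eef_pos'],s['eef_rot'],s['wrist_force'],s['joint_efforts'])"
```

```text
[ 0.0040523  -0.0557221  -0.06206976  1.56620389  0.02842204  3.14066486] [0.49485232 0.00979196 0.19406541] [-3.11316899e+00  1.72886683e-03  4.97971649e-03] [-0.05435569  0.28093682  0.45008676] [-8.19286220e-01 -4.34054017e+01  4.69392836e+01  2.29861314e-02
  6.79748319e-02 -1.38654665e-03]
```

Joint 6 reached its range limit. I'll use the equivalent grasp half a turn away, at yaw of about 177.6°.

play_rows([
  [[0, 0, 0], -7],
  [[0, 0, 0], -7],
  [[0, 0, 0], -7],
  [[0, 0, 0], -7],
  [[0, 0, 0], -7],
  [[0, 0, 0], -7],
  [[0, 0, 0], -7],
  [[0, 0, 0], -7],
])

```text
t: 2.77
eef_pos: [0.4949, 0.0106, 0.1942]
eef_rot: [-3.125, -0.023, 0.99]
wrist_force: [0.2, 0.1, -0.4]
finger_gap: 0.498
grip_force: 0.0
```

play_rows([
  [[0, 0, 0], -7],
  [[0, 0, 0], -7],
  [[0, 0, 0], -7],
  [[0, 0, 0], -7],
  [[0, 0, 0], -7],
  [[0, 0, 0], -7],
  [[0, 0, 0], -7],
  [[0, 0, 0], -7],
])

```text
t: 3.43
eef_pos: [0.4949, 0.0106, 0.1942]
eef_rot: [3.132, -0.027, 1.968]
wrist_force: [-0.0, 0.7, -0.3]
finger_gap: 0.502
grip_force: 0.0
```

play_rows([
  [[0, 0, 0], -7],
  [[0, 0, 0], -7],
  [[0, 0, 0], -7],
  [[0, 0, 0], -7],
  [[0, 0, 0], -7],
  [[0, 0, 0], -7],
  [[0, 0, 0], -7],
  [[0, 0, 0], -7],
])

```text
t: 4.1
eef_pos: [0.4949, 0.0106, 0.1942]
eef_rot: [3.114, -0.007, 2.945]
wrist_force: [0.6, -0.5, 0.3]
finger_gap: 0.498
grip_force: 0.0
```

```bash
python3 -c "
from h import *
from station import state
s=state();print(s['q'],s['eef_pos'],s['eef_rot'])
print(delta(.4937,.0482,.072,np.radians(177.6)))"
```

```text
[ 0.00576447 -0.05582262 -0.06193712  1.56621238  0.02841888  0.20246878] [0.49487896 0.0106386  0.19418389] [ 3.11406164 -0.00721328  2.94496589]
[  8.5  36.6 122.2  -8.9]
```

```bash
cat >> h.py <<'E'
def delta(x,y,z,yaw_deg):
    from station import state
    from scipy.spatial.transform import Rotation as Ro
    s=state();R=Ro.from_euler("xyz",s["eef_rot"]).as_matrix()
    d=R.T@((np.array([x,y,z])-s["eef_pos"])*1000)
    sp=-(yaw_deg-np.degrees(np.arctan2(R[1,0],R[0,0])));sp=(sp+180)%360-180
    print("tz",R[:,2].round(4),"up",(R[2]).round(4),"t",s["t"]); return np.round(np.r_[d,sp],1)
E
python3 -c "
from h import *
print(delta(.4937,.0474,.110,177.6))
print(delta(.4937,.0484,.072,177.6))"
```

```text
tz [-0.0017  0.0284 -0.9996] up [ 0.0072  0.0275 -0.9996] t 4.1
[ 7.7 33.5 85.2 -8.9]
tz [-0.0017  0.0284 -0.9996] up [ 0.0072  0.0275 -0.9996] t 4.1
[  7.7  33.4 123.2  -8.9]
```

play_rows([
  [[7.7, 33.5, 0], 0],
  [[0, 0, 0], -4.5],
  [[0, 0, 0], -4.4],
  [[0, 0, 30], 0],
  [[0, 0, 30], 0],
  [[0, 0, 25.2], 0],
  [[0, 0, 0], 0],
  [[0, 0, 0], 0],
])

```text
t: 4.77
eef_pos: [0.4932, 0.0471, 0.1096]
eef_rot: [3.114, -0.005, 3.094]
wrist_force: [-0.6, -0.0, 0.2]
finger_gap: 0.498
grip_force: 0.0
```

```bash
python3 - <<'E'
from h import *
from station import vision
print(delta(.4937,.0484,.072,177.6))
c=vision.read_camera("side");cv2.imwrite("pics/s1.png",cv2.resize(c["img"][150:300,150:300],(600,600),interpolation=cv2.INTER_CUBIC))
E
```

```text
tz [-0.0038  0.0282 -0.9996] up [ 0.0051  0.028  -0.9996] t 4.7667
[-0.6  0.2 37.6 -0.3]
```

View pics/s1.png

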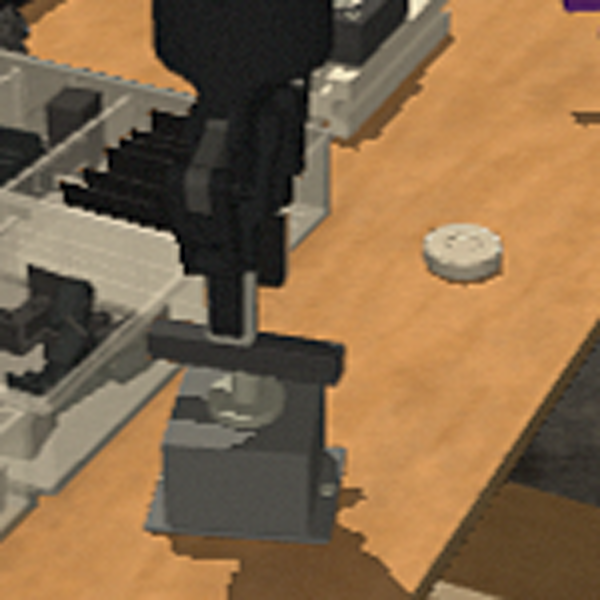

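The view shows the fingers straddling the bar just above its centre, around crop (235,335) over the neck at (245,390). Next I'll go down and grip.

play_rows([
  [[0, 0, 12], 0],
  [[0, 0, 12], 0],
  [[0, 0, 8], 0],
  [[0, 0, 5.5], 0],
  [[0, 0, 0], 0],
  [[0, 0, 0], 0],
  [[0, 0, 0], 0],
  [[0, 0, 0], 0],
])

```text
t: 5.48
eef_pos: [0.4943, 0.0476, 0.0731]
eef_rot: [3.113, -0.002, 3.093]
wrist_force: [0.9, -0.3, 1.0]
finger_gap: 0.494
grip_force: 0.0
```

play_rows([
  [[0, 0, 0], 0],
  [[0, 0, 0], 0],
  [[0, 0, 0], 0],
  [[0, 0, 0], 0],
  [[0, 0, 0], 0],
  [[0, 0, 0], 0],
  [[0, 0, 0], 0],
  [[0, 0, 0], 0],
], jaw=0, force=80)

```text
t: 6.15
eef_pos: [0.4942, 0.0476, 0.073]
eef_rot: [3.113, -0.002, 3.093]
wrist_force: [-1.0, -0.8, 5.3]
finger_gap: 0.143
grip_force: 78.3
```

```bash
python3 -c "
from h import *
from station import state
print(state()['eef_pos'],state()['eef_rot'],state()['ft_torque'])
print(delta(.4937,.0484,.182,177.6))"
```

```text
[0.49424617 0.04762169 0.07304766] [ 3.11331908e+00 -2.13712775e-03  3.09257340e+00] [-0.21203239  0.12909802 -0.02859108]
tz [-7.000e-04  2.830e-02 -9.996e-01] up [ 0.0021  0.0283 -0.9996] t 6.15
[   0.8    3.8 -108.9   -0.4]
```

play_rows([
  [[0, 0.3, -10], 0],
  [[0, 0.6, -20], 0],
  [[0, 0.6, -20], 0],
  [[0, 0.6, -20], 0],
  [[0, 0.6, -20], 0],
  [[0, 0.6, -20], 0],
  [[0, 0, 0], 0],
  [[0, 0, 0], 0],
])

```text
t: 6.82
eef_pos: [0.4948, 0.0479, 0.1833]
eef_rot: [3.113, -0.001, 3.093]
wrist_force: [0.8, 0.8, -3.2]
finger_gap: 0.147
grip_force: 78.3
```

```bash
python3 - <<'E'
from h import *
from station import vision
print(delta(.5411,-.3737,.18,142.5))
for n in("side","top"):
    c=vision.read_camera(n); np.savez(f"pics/{n}1.npz",**c)
    x,y=(140,120) if n=="side" else (140,110)
    cv2.imwrite(f"pics/{n}1.png",cv2.resize(c["img"][y:y+150,x:x+100],(400,600),interpolation=cv2.INTER_CUBIC))
cv2.imwrite("pics/b1.png",np.hstack([cv2.imread("pics/side1.png"),cv2.imread("pics/top1.png")]))
E
```

```text
tz [-1.000e-04  2.860e-02 -9.996e-01] up [ 0.0015  0.0285 -0.9996] t 6.8167
[ -66.9 -418.7   -8.8   34.7]
```

View pics/b1.png

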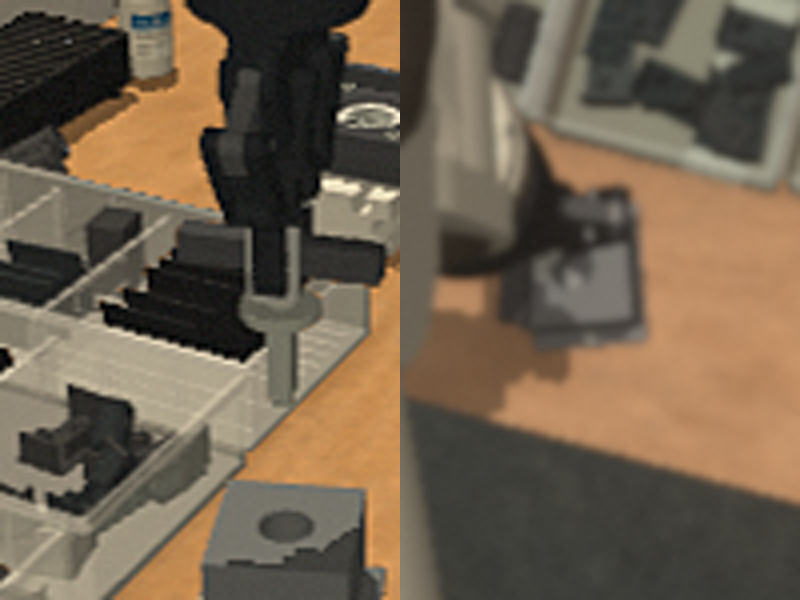

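The key is held upright. In the side view its collar is at crop (280,308) and its tip at (283,403). The stand's hole is at (287,526). The side view shows the tip near the finger's centreline.

```bash
python3 - <<'E'
from h import *
c=load("pics/side1.npz");t=load("pics/top1.npz")
f=lambda u,v:np.array([140+(u+.5)/4-.5,120+(v+.5)/4-.5])
hole=ray(c,f(287,526),.05)[0]
for nm,uv,z in(("collar bottom centre",(280,314),.1603),("tip",(283,400),.1153)): print(nm,ray(c,f(*uv),z))
print("hole side",hole)
# hole edges in side image: dark blob in stand top
g=cv2.cvtColor(c["img"],cv2.COLOR_BGR2GRAY)
sub=g[242:262,196:228]; print(sub[4:16,4:28])
# collar/shank from depth cloud
P=cloud(c)[180:226,190:235].reshape(-1,3)
for a,b in((.115,.15),(.158,.166)):
    q=P[(P[:,2]>a)&(P[:,2]<b)&(abs(P[:,0]-.495)<.03)&(abs(P[:,1]-.05)<.03)]; print(a,len(q),q.mean(0) if len(q) else 0,q.min(0),q.max(0))
E
```

```text
collar bottom centre [[0.49553056 0.048888   0.1603    ]]
tip [[0.49550796 0.04702605 0.1153    ]]
hole side [0.49375106 0.05136804 0.05      ]
[[117 118 117 117 116 114 117 117 118 118 118 117 119 117 118 117 117 117
  116 117 114 116 117 116]
 [116 114 116 116 117 120 117 116 107 111 102  96 102 110 110 116 117 118
  117 117 115 116 113 116]
 [117 116 116 115 120 115 100  94  78  75  71  73  74  72  73  84 104 115
  119 116 115 117 119 116]
 [116 116 117 118 115  93  69  64  70  74  76  77  77  78  75  70  70  96
  116 118 118 116 115 117]
 [117 114 116 118 100  67  57  64  72  75  77  80  78  75  74  76  68  63
   96 118 117 116 114 118]
 [115 116 116 118  95  53  62  69  73  74  76  79  78  78  78  76  71  61
   89 117 116 118 116 117]
 [117 116 118 115  97  57  60  69  71  76  76  79  80  77  78  73  66  62
   93 121 118 115 116 116]
 [119 115 116 120 108  77  61  68  71  74  76  77  79  77  75  71  69  81
  111 117 117 118 117 121]
 [115 117 118 117 120 112  84  70  72  73  76  75  76  77  75  84 102 110
  119 116 117 118 117 118]
 [116 116 116 117 117 120 123 119 103  86  88  89  90  92 109 117 124 122
  119 118 119 119  97  54]
 [114 117 116 116 116 116 117 118 119 120 123 122 123 121 121 122 120 118
  115 119 123 101  55  59]
 [115 118 116 117 116 116 116 118 117 119 118 119 123 102  51  55  53  55
   54  86 105  54  62  62]]
0.115 123 [0.49308125 0.0548732  0.13431951] [0.48773413 0.04566965 0.11738508] [0.49948368 0.05900308 0.14953056]
0.158 65 [0.49141683 0.05923232 0.16383348] [0.47656235 0.03207768 0.16019357] [0.51047595 0.06765669 0.16591193]
```

play_rows([
  [[-3, -20, 0], 0],
  [[-5.6, -35, -0.7], 0],
  [[-5.6, -35, -0.7], 0],
  [[-5.6, -35, -0.7], 0],
  [[-5.6, -35, -0.7], 0],
  [[-5.6, -35, -0.7], 0],
  [[-5.6, -35, -0.7], 0],
  [[-5.6, -35, -0.7], 0],
])

```text
t: 7.58
eef_pos: [0.5228, -0.2205, 0.1782]
eef_rot: [3.112, -0.005, 3.093]
wrist_force: [0.3, -0.7, -1.0]
finger_gap: 0.146
grip_force: 78.4
```

play_rows([
  [[-5.6, -35, -0.7], 0],
  [[-5.6, -35, -0.7], 0],
  [[-5.6, -35, -0.7], 0],
  [[-5.6, -35, -0.7], 0],
  [[-2.3, -14, -0.7], 0],
  [[0, 0, 0], 6],
  [[0, 0, 0], 6],
  [[0, 0, 0], 6],
])

```text
t: 8.25
eef_pos: [0.54, -0.3743, 0.1767]
eef_rot: [3.115, -0.015, 2.773]
wrist_force: [0.2, 0.5, -1.0]
finger_gap: 0.147
grip_force: 78.5
```

play_rows([
  [[0, 0, 0], 6],
  [[0, 0, 0], 6],
  [[0, 0, 0], 4.7],
  [[0, 0, 0], 0],
  [[0, 0, 0], 0],
  [[0, 0, 0], 0],
  [[0, 0, 0], 0],
  [[0, 0, 0], 0],
])

```text
t: 8.92
eef_pos: [0.5406, -0.374, 0.1788]
eef_rot: [3.12, -0.019, 2.488]
wrist_force: [-0.9, 0.7, -1.4]
finger_gap: 0.146
grip_force: 78.5
```

```bash
python3 - <<'E'
from h import *
from station import vision,state
print(state()["q"])
print(delta(.5412,-.3742,.142,142.5))
for n in("side","top"):
    c=vision.read_camera(n); np.savez(f"pics/{n}2.npz",**c)
    x,y=(195,70) if n=="side" else (320,100)
    cv2.imwrite(f"pics/{n}2.png",cv2.resize(c["img"][y:y+105,x:x+70],(400,600),interpolation=cv2.INTER_CUBIC))
cv2.imwrite("pics/b2.png",np.hstack([cv2.imread("pics/side2.png"),cv2.imread("pics/top2.png")]))
E
```

```text
[-0.61452492  0.35628939  0.37008222  1.60243233  0.0223777   0.03864716]
tz [-0.0017  0.0286 -0.9996] up [ 0.0187  0.0217 -0.9996] t 8.9167
[-1.3 -0.6 36.8  0.1]
```

View pics/b2.png

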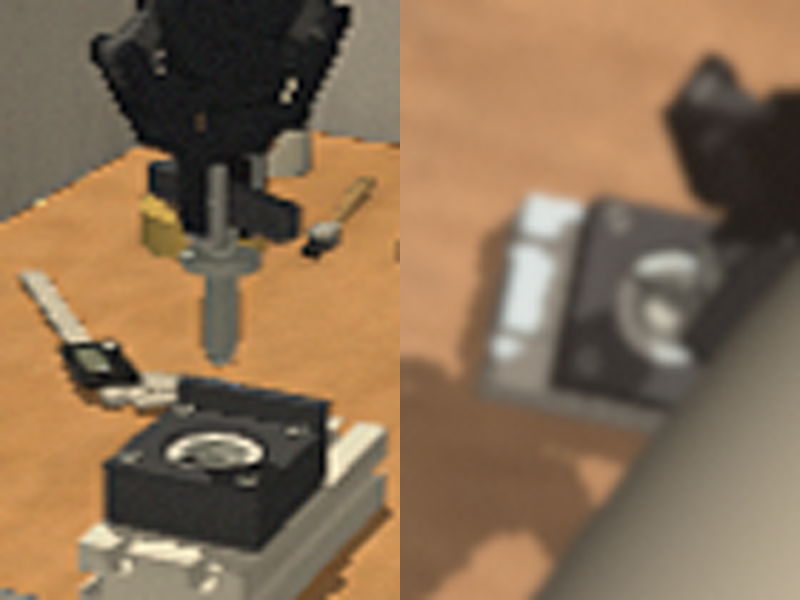

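The side view shows the tip at crop (219,360) above the lock ring, whose centre is at about (215,452). I'll compare the two positions.

```bash
python3 - <<'E'
from h import *
c=load("pics/side2.npz"); s=400/70
f=lambda u,v:np.array([195+(u+.5)/s-.5,70+(v+.5)/s-.5])
print("tip",ray(c,f(219,358),.111)); print("collar",ray(c,f(220,262),.156))
g=cv2.cvtColor(c["img"],cv2.COLOR_BGR2GRAY)
print(g[143:156,222:244])
x,y=222,143
k=max(cv2.findContours((g[143:156,222:244]>100).astype(np.uint8),cv2.RETR_EXTERNAL,cv2.CHAIN_APPROX_NONE)[0],key=len)
print(cv2.fitEllipse(k)); q=ray(c,k[:,0]+[x,y],.068)[:,:2]*1000
print(cv2.minEnclosingCircle(q.astype(np.float32)),q.min(0),q.max(0))
E
```

```text
tip [[ 0.54223222 -0.37517097  0.111     ]]
collar [[ 0.54221634 -0.37617566  0.156     ]]
[[ 98  68  69  69  67  69  69  72  71  71  74  74  76  76  76  77  77  64
   42  45  49  48]
 [ 64  71  72  71  72  68  67  61  61  58  58  59  62  64  67  67  73  77
   77  77  78  77]
 [ 70  71  70  64  52  52  57  61  70  78  84  79  72  73  61  45  60  68
   71  74  73  75]
 [ 70  68  47  35  62 108 143 164 190 217 242 222 200 193 165 100  73  51
   58  70  72  71]
 [ 70  55  46 103 195 228 178 148 128 114  96 110 139 159 207 243 222 119
   47  53  71  73]
 [ 69  42 128 217 207 138 109 102 103 113 135 139 136 132 123 132 195 230
  157  45  70  75]
 [ 69  59 164 237 188 128  96 111 127 112 120 130 143 145 133 135 179 228
  194  39  75  71]
 [ 69  64 106 138  94  35  31  77 108 106 101  98 128 165 147 153 219 208
   95  43  74  73]
 [ 72  71  65  64  88 116 102  85  86 103 108 113 107  87  71  73  55  16
   21  35  39  54]
 [ 70  75  72  70  70  70  72  70  62  28  27  28  32  30  27  34  29  40
   41  37  39  39]
 [ 47  45  49  56  67  68  74  73  79  68  36  38  40  34  65  78  63  80
   51  38  40  38]
 [ 48  47  45  46  45  43  47  52  56  57  39  41  38  40  67 109 128 100
   39  36  38  35]
 [ 50  48  48  51  52  48  50  45  45  47  48  48  48  45  39  37  32  33
   39  36  35  37]]
((10.034767150878906, 5.3465986251831055), (5.059162616729736, 15.88807201385498), 89.97637176513672)
((543.4801635742188, -367.9076843261719), 21.910245895385742) [ 522.28826016 -387.30271474] [ 564.13305933 -353.09228538]
```

play_rows([
  [[-1.2, -0.4, 10], 0],
  [[0, 0, 14], 0],
  [[0, 0, 12.8], 0],
  [[0, 0, 2], 0],
  [[0, 0, 2], 0],
  [[0, 0, 2], 0],
  [[0, 0, 2], 0],
  [[0, 0, 0], 0],
])

```text
t: 9.68
eef_pos: [0.5414, -0.3739, 0.1344]
eef_rot: [3.12, -0.018, 2.487]
wrist_force: [-0.1, 0.4, -1.3]
finger_gap: 0.148
grip_force: 78.5
```

```bash
python3 -c "
from h import *
from station import state
s=state();print(s['eef_pos'],s['wrist_force'],s['ft_torque'])
print(delta(.5415,-.3738,.118,142.5))"
```

```text
[ 0.54143882 -0.37389661  0.1344362 ] [-0.06698411  0.36880976 -1.27620555] [-0.07030563  0.02236365 -0.03872135]
tz [-0.001   0.0281 -0.9996] up [ 0.0179  0.0217 -0.9996] t 9.6833
[-0.3 -0.2 16.4  0. ]
```

play_rows([
  [[0, 0, 1], 0],
  [[0, 0, 1], 0],
  [[0, 0, 1], 0],
  [[0, 0, 1], 0],
  [[0, 0, 1], 0],
  [[0, 0, 1], 0],
  [[0, 0, 0], 0],
  [[0, 0, 0], 0],
])

```text
t: 10.35
eef_pos: [0.5412, -0.3736, 0.1281]
eef_rot: [3.12, -0.019, 2.487]
wrist_force: [0.7, 0.5, -2.1]
finger_gap: 0.146
grip_force: 78.5
```

play_rows([
  [[0, 0, 1], 0],
  [[0, 0, 1], 0],
  [[0, 0, 1], 0],
  [[0, 0, 1], 0],
  [[0, 0, 1], 0],
  [[0, 0, 0], 0],
  [[0, 0, 0], 0],
  [[0, 0, 0], 0],
])

```text
t: 11.02
eef_pos: [0.5413, -0.3735, 0.1232]
eef_rot: [3.12, -0.018, 2.487]
wrist_force: [0.2, 0.3, -2.1]
finger_gap: 0.146
grip_force: 78.5
```

play_rows([
  [[0, 0, 1], 0],
  [[0, 0, 1], 0],
  [[0, 0, 1], 0],
  [[0, 0, 1], 0],
  [[0, 0, 0.8], 0],
  [[0, 0, 0.5], 0],
  [[0, 0, 0], 0],
  [[0, 0, 0], 0],
])

```text
t: 11.68
eef_pos: [0.5413, -0.3733, 0.1179]
eef_rot: [3.12, -0.018, 2.487]
wrist_force: [0.1, -1.1, -2.6]
finger_gap: 0.148
grip_force: 78.6
```

play_rows([
  [[0, 0, 0.5], 0],
  [[0, 0, 0.5], 0],
  [[0, 0, 0], 0],
  [[0, 0, 0], 3],
  [[0, 0, 0], 3],
  [[0, 0, 0], 3],
  [[0, 0, 0], 3],
  [[0, 0, 0], 0],
])

```text
t: 12.35
eef_pos: [0.542, -0.3734, 0.1177]
eef_rot: [3.123, -0.021, 2.276]
wrist_force: [2.7, 0.4, 4.7]
finger_gap: 0.146
grip_force: 79.3
```

```bash
python3 -c "
from h import *
from station import state
s=state();print(s['eef_pos'],s['wrist_force'],s['ft_torque'],s['q'][5])"
```

```text
[ 0.54204538 -0.37339189  0.11769467] [2.66268709 0.42744675 4.65732497] [ 0.15306727 -0.7353044   0.00324918] 0.25308800698251765
```

play_rows([
  [[0, 0, 0], 5],
  [[0, 0, 0], 5],
  [[0, 0, 0], 5],
  [[0, 0, 0], 5],
  [[0, 0, 0], 5],
  [[0, 0, 0], 5],
  [[0, 0, 0], 5],
  [[0, 0, 0], 0],
])

```text
t: 13.02
eef_pos: [0.5422, -0.3733, 0.1177]
eef_rot: [3.138, -0.028, 1.665]
wrist_force: [4.4, 0.9, 4.0]
finger_gap: 0.148
grip_force: 79.4
```

```bash
python3 -c "
from h import *
from station import state
s=state();print(s['eef_pos'],s['wrist_force'],s['ft_torque'],np.degrees(s['eef_rot']))"
```

```text
[ 0.54224735 -0.37330181  0.11772701] [4.404731   0.85633407 4.02326919] [ 0.18382465 -1.26667389 -0.02069548] [179.78993986  -1.58592648  95.39595265]
```

play_rows([
  [[0, 0, 0], 4],
  [[0, 0, 0], 4],
  [[0, 0, 0], 4],
  [[0, 0, 0], 4],
  [[0, 0, 0], 2],
  [[0, 0, 0], 0],
  [[0, 0, 0], 0],
  [[0, 0, 0], 0],
])

```text
t: 13.68
eef_pos: [0.5422, -0.3733, 0.1177]
eef_rot: [-3.137, -0.027, 1.358]
wrist_force: [5.2, 1.0, 4.8]
finger_gap: 0.147
grip_force: 79.3
```

```bash
python3 -c "
from h import *
from station import state
s=state();print(s['eef_pos'],s['wrist_force'],s['ft_torque'],np.degrees(s['eef_rot']))"
```

```text
[ 0.54224523 -0.37333492  0.11773746] [5.18102568 0.96424553 4.75552458] [ 0.200838   -1.43112462  0.04938437] [-179.72169393   -1.57457697   77.77929087]
```

play_rows([
  [[0, 0, 0], 2],
  [[0, 0, 0], 2],
  [[0, 0, 0], 2],
  [[0, 0, 0], 2],
  [[0, 0, 0], 0],
  [[0, 0, 0], 0],
  [[0, 0, 0], 0],
  [[0, 0, 0], 0],
])

```text
t: 14.35
eef_pos: [0.5422, -0.3733, 0.1177]
eef_rot: [-3.133, -0.027, 1.218]
wrist_force: [5.4, 1.3, 4.2]
finger_gap: 0.147
grip_force: 79.3
```

```bash
python3 -c "
from h import *
from station import state
s=state();print(s['eef_pos'],s['wrist_force'],s['ft_torque'],np.degrees(s['eef_rot']))"
```

```text
[ 0.54223821 -0.37332668  0.11771651] [5.3843089  1.27819038 4.19561801] [ 0.1848252  -1.34133334  0.00180295] [-179.50389529   -1.52072968   69.77688039]
```

play_rows([
  [[0, 0, 0], 2],
  [[0, 0, 0], 2],
  [[0, 0, 0], 2],
  [[0, 0, 0], 1],
  [[0, 0, 0], 0],
  [[0, 0, 0], 0],
  [[0, 0, 0], 0],
  [[0, 0, 0], 0],
])

```text
t: 15.02
eef_pos: [0.5422, -0.3733, 0.1177]
eef_rot: [-3.13, -0.025, 1.096]
wrist_force: [4.6, 1.1, 4.3]
finger_gap: 0.15
grip_force: 79.4
```

```bash
python3 - <<'E'
from h import *
from station import state,vision
s=state();print(s['eef_pos'],s['wrist_force'],s['ft_torque'],np.degrees(s['eef_rot']),s['joint_efforts'])
for n in("side","top"):
    c=vision.read_camera(n); np.savez(f"pics/{n}3.npz",**c)
    x,y=(195,90) if n=="side" else (320,100)
    cv2.imwrite(f"pics/{n}3.png",cv2.resize(c["img"][y:y+105,x:x+70],(400,600),interpolation=cv2.INTER_CUBIC))
cv2.imwrite("pics/b3.png",np.hstack([cv2.imread("pics/side3.png"),cv2.imread("pics/top3.png")]))
E
```

```text
[ 0.54223001 -0.37332892  0.11774355] [4.5594296  1.0980867  4.26967498] [ 0.22489623 -1.3832091   0.04531327] [-179.32398062   -1.44708099   62.77383592] [ -2.42154412 -65.39424419  42.72162437   1.89593844  -1.14893183
   0.07153735]
```

View pics/b3.png

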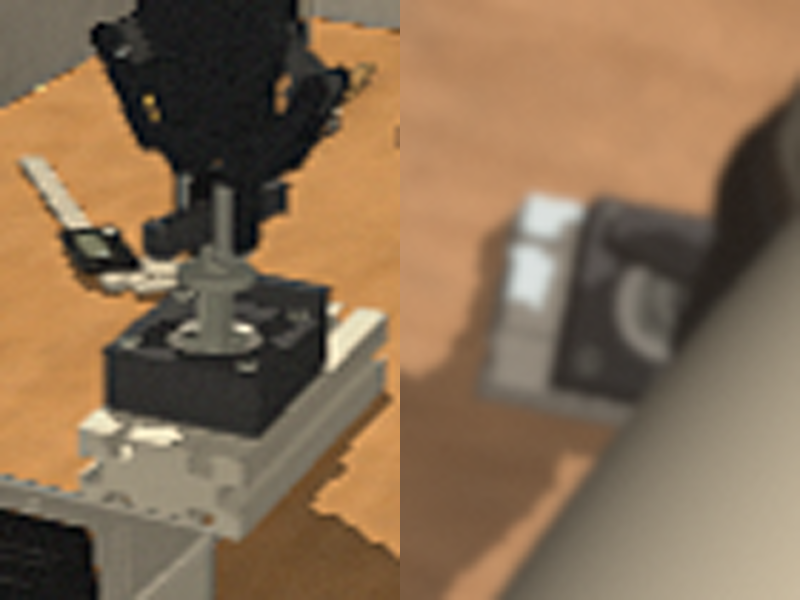

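The key sits deep in the socket, with its collar at crop (218,272) above the ring at (215,335), and the bar has turned. No stop torque yet, so I'll keep turning in small steps.

play_rows([
  [[0, 0, 0], 1],
  [[0, 0, 0], 1],
  [[0, 0, 0], 1],
  [[0, 0, 0], 1],
  [[0, 0, 0], 0],
  [[0, 0, 0], 0],
  [[0, 0, 0], 0],
  [[0, 0, 0], 0],
])

```text
t: 15.78
eef_pos: [0.5422, -0.3733, 0.1177]
eef_rot: [-3.128, -0.024, 1.026]
wrist_force: [5.5, 0.5, 4.1]
finger_gap: 0.148
grip_force: 79.4
```

```bash
python3 - <<'E'
from h import *
from station import state,vision
s=state();print(s['eef_pos'],s['wrist_force'],s['ft_torque'],np.degrees(s['eef_rot']),s['joint_efforts'][5])
E
```

```text
[ 0.54222176 -0.37331102  0.11770699] [5.47741374 0.5471815  4.06965499] [ 0.2353933  -1.39986474  0.10368512] [-179.21901763   -1.3978983    58.77866045] 0.15113580040633678
```

play_rows([
  [[0, 0, 0], 1],
  [[0, 0, 0], 1],
  [[0, 0, 0], 1],
  [[0, 0, 0], 1],
  [[0, 0, 0], 0],
  [[0, 0, 0], 0],
  [[0, 0, 0], 0],
  [[0, 0, 0], 0],
], force=110)

```text
t: 16.45
eef_pos: [0.5422, -0.3734, 0.1178]
eef_rot: [-3.126, -0.023, 0.956]
wrist_force: [4.6, 0.3, 5.6]
finger_gap: 0.146
grip_force: 108.2
```

```bash
python3 - <<'E'
from h import *
from station import state,vision
s=state();print(s['eef_pos'],s['wrist_force'],s['ft_torque'],np.degrees(s['eef_rot']),s['joint_efforts'][5])
E
```

```text
[ 0.54223225 -0.3733685   0.11779704] [4.59839169 0.26093962 5.57275077] [ 0.17233985 -1.318465    0.21544978] [-179.1338684    -1.33650392   54.78757358] 0.2534324023872614
```

play_rows([
  [[0, 0, 0], 1.5],
  [[0, 0, 0], 1.5],
  [[0, 0, 0], 1.5],
  [[0, 0, 0], 1.5],
  [[0, 0, 0], 1.5],
  [[0, 0, 0], 0],
  [[0, 0, 0], 0],
  [[0, 0, 0], 0],
])

```text
t: 17.12
eef_pos: [0.5423, -0.3733, 0.1178]
eef_rot: [-3.124, -0.021, 0.825]
wrist_force: [5.2, 0.4, 4.3]
finger_gap: 0.145
grip_force: 108.2
```

```bash
python3 - <<'E'
from h import *
from station import state,vision
s=state();print(s['eef_pos'],s['wrist_force'],s['ft_torque'],np.degrees(s['eef_rot']),s['joint_efforts'][5])
c=vision.read_camera("side");np.savez("pics/side4.npz",**c);P=cloud(c)
# bar direction: points at z .119-.135 near key
m=(P[...,2]>.118)&(P[...,2]<.134)&(np.hypot(P[...,0]-.542,P[...,1]+.373)<.05)
q=P[m];print(len(q));r=cv2.minAreaRect((q[:,:2]*1000).astype(np.float32));print(r)
x,y=205,95
cv2.imwrite("pics/s4.png",cv2.resize(c["img"][y:y+60,x:x+60],(600,600),interpolation=cv2.INTER_CUBIC))
E
```

```text
[ 0.54227602 -0.37330509  0.11776488] [5.22846674 0.38424645 4.2560152 ] [ 0.21503186 -1.3891912   0.35376335] [-178.96431374   -1.21494988   47.29651883] 0.35712528973817825
210
((539.730712890625, -369.17236328125), (89.3868179321289, 35.64541244506836), 33.04179763793945)
```

View pics/s4.png

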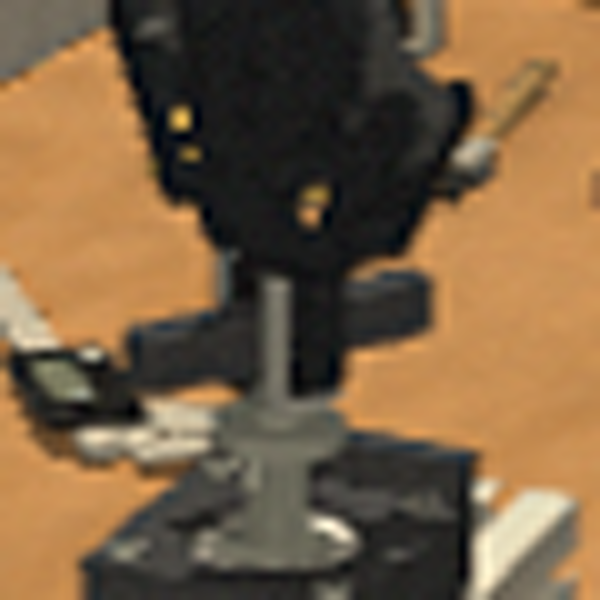

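The bar ends are at crop (135,345) and (430,300), and the shank is down in the lock. The torque of 0.36 N m is far above the lock's friction, so the lock is against its stop. I'll check how the key lies in the grip.

```bash
python3 - <<'E'
from h import *
c=load("pics/side4.npz"); f=lambda u,v:np.array([205+(u+.5)/10-.5,95+(v+.5)/10-.5])
def yaw(a,b,z):
    A,B=ray(c,f(*a),z)[0],ray(c,f(*b),z)[0]; print(A,B,np.linalg.norm(A-B),np.degrees(np.arctan2(*(B-A)[1::-1])))
yaw((133,330),(428,270),.133)   # top edge near side
yaw((140,390),(430,330),.117)   # bottom edge near side
E
```

```text
[ 0.57415517 -0.34356603  0.133     ] [ 0.50983049 -0.40208692  0.133     ] 0.08696182192594108 -137.70489808956432
[ 0.57257704 -0.34378878  0.117     ] [ 0.50877948 -0.40095664  0.117     ] 0.08566384084319413 -138.13705040346113
```

```bash
python3 - <<'E'
from h import *
for n in("side2","side3","side4"):
    c=load(f"pics/{n}.npz"); g=cv2.cvtColor(c["img"],cv2.COLOR_BGR2GRAY)
    print(n);print(g[144:155,221:245])
for y in(52,10,-12,-30,-45): print(y,proj(c,[.543+.018*np.cos(np.radians(y)),-.370+.018*np.sin(np.radians(y)),.068]))
E
```

```text
side2
[[ 73  64  71  72  71  72  68  67  61  61  58  58  59  62  64  67  67  73
   77  77  77  78  77  62]
 [ 64  70  71  70  64  52  52  57  61  70  78  84  79  72  73  61  45  60
   68  71  74  73  75  68]
 [ 70  70  68  47  35  62 108 143 164 190 217 242 222 200 193 165 100  73
   51  58  70  72  71  73]
 [ 72  70  55  46 103 195 228 178 148 128 114  96 110 139 159 207 243 222
  119  47  53  71  73  74]
 [ 70  69  42 128 217 207 138 109 102 103 113 135 139 136 132 123 132 195
  230 157  45  70  75  71]
 [ 70  69  59 164 237 188 128  96 111 127 112 120 130 143 145 133 135 179
  228 194  39  75  71  76]
 [ 71  69  64 106 138  94  35  31  77 108 106 101  98 128 165 147 153 219
  208  95  43  74  73  74]
 [ 74  72  71  65  64  88 116 102  85  86 103 108 113 107  87  71  73  55
   16  21  35  39  54  70]
 [ 66  70  75  72  70  70  70  72  70  62  28  27  28  32  30  27  34  29
   40  41  37  39  39  34]
 [ 42  47  45  49  56  67  68  74  73  79  68  36  38  40  34  65  78  63
   80  51  38  40  38  35]
 [ 48  48  47  45  46  45  43  47  52  56  57  39  41  38  40  67 109 128
  100  39 
[... 1721 characters left out ...]
  123 107  46  35  40  45]
 [ 70  72  69 113 151 119 112 114 113 112 111 110 106 103 105  96  97 122
  115  65  34  37  58  85]
 [ 75  73  72  67  64  85 109  92  83  90 104 112  99  91 100  87  82  66
   26  33  39  40  43  42]
 [ 65  71  60  38  30  34  29  30  34  29  28  30  30  33  30  32  32  34
   38  42  38  46  43  37]
 [ 47  45  43  42  43  42  40  39  43  40  40  42  36  40  32  62  78  66
   79  49  40  41  38  35]
 [ 49  48  51  48  48  49  51  47  46  45  47  38  44  41  39  67 110 131
  100  41  36  40  37  37]]
52 [[226.80379354 150.16501764]]
10 [[225.21624541 148.23325393]]
-12 [[225.8319231  147.19646931]]
-30 [[227.01754271 146.47559371]]
-45 [[228.38527298 146.01631505]]
```

play_rows([
  [[0, 0, 0], -2],
  [[0, 0, 0], -2],
  [[0, 0, 0], -2],
  [[0, 0, 0], 0],
  [[0, 0, 0], 0],
  [[0, 0, 0], 0],
  [[0, 0, 0], 0],
  [[0, 0, 0], 0],
])

```text
t: 17.83
eef_pos: [0.5423, -0.3733, 0.1178]
eef_rot: [-3.126, -0.023, 0.93]
wrist_force: [5.1, 1.5, 5.1]
finger_gap: 0.143
grip_force: 108.2
```

```bash
python3 - <<'E'
from h import *
from station import state,vision
s=state();print(s['wrist_force'],s['ft_torque'],np.degrees(s['eef_rot']),s['joint_efforts'][5])
E
```

```text
[5.07347873 1.50203536 5.10800794] [ 0.18493571 -1.31220657 -0.08900547] [-179.0986525    -1.32025016   53.26546162] -0.03984306938946247
```

play_rows([
  [[0, 0, 0], -2],
  [[0, 0, 0], -2],
  [[0, 0, -8], 0],
  [[0, 0, -10], 0],
  [[0, 0, -12], 0],
  [[0, 0, -12], 0],
  [[0, 0, -8], 0],
  [[0, 0, 0], 0],
])

```text
t: 18.5
eef_pos: [0.5416, -0.3752, 0.1692]
eef_rot: [-3.127, -0.023, 0.996]
wrist_force: [0.1, 0.0, -1.9]
finger_gap: 0.14
grip_force: 111.6
```

```bash
python3 - <<'E'
from h import *
from station import state,vision
s=state();print(s['wrist_force'],np.degrees(s['eef_rot']),s['q'])
cs=vision.read_camera("side");np.savez("pics/side5.npz",**cs)
ct=vision.read_camera("top");np.savez("pics/top5.npz",**ct)
print(cv2.cvtColor(cs["img"],cv2.COLOR_BGR2GRAY)[144:155,221:245])
a=cv2.resize(cs["img"][80:170,200:260],(400,600),interpolation=cv2.INTER_CUBIC)
b=cv2.resize(ct["img"][130:175,350:380],(400,600),interpolation=cv2.INTER_CUBIC)
cv2.imwrite("pics/b5.png",np.hstack([a,b]))
E
```

```text
[ 0.12291852  0.04307368 -1.92608115] [-179.18669925   -1.29401041   57.06878392] [-0.61506519  0.35539577  0.3504568   1.58095426  0.021992    1.53016296]
[[ 74  66  71  73  71  72  68  64  63  59  54  59  59  60  65  66  70  74
   77  77  78  76  76  59]
 [ 66  67  70  69  67  54  54  60  54  70  87  84  82  70  72  59  46  60
   67  72  71  74  72  70]
 [ 70  72  66  49  27  49 106 147 147 196 243 240 231 195 191 160  98  73
   52  61  71  73  72  74]
 [ 73  73  53  47  56 123 173 155 145 124 132 132 134 133 153 197 240 226
  119  36  53  76  74  76]
 [ 73  68  46 133 201 152  68  52  84 128 141 141 131 123 135 137 151 207
  224 117  55  73  73  64]
 [ 72  72  74 178 234 177 126 111 120 120 133 138 143 145 144 148 143 170
  230 200  83  59  33  34]
 [ 72  56  21  84 126 111 110 112 114 112 111 109 110 114 105  92 104 111
  102  58  28  37  38  39]
 [ 65  39  41  35  27  30  70  93  82  88 100 104 117 120  98  79  75  63
   25  34  35  44  42  43]
 [ 67  74  76  78  65  36  38  35  29  30  28  30  29  28  29  32  34  31
   41  38  34  41  39  37]
 [ 46  44  45  53  62  69  71  83  67  39  41  39  37  39  32  63  79  64
   79  55  39  41  39  38]
 [ 47  48  49  43  44  45  44  49  51  43  44  42  41  39  40  65 111 128
  100  37  40  39  38  36]]
```

View pics/b5.png

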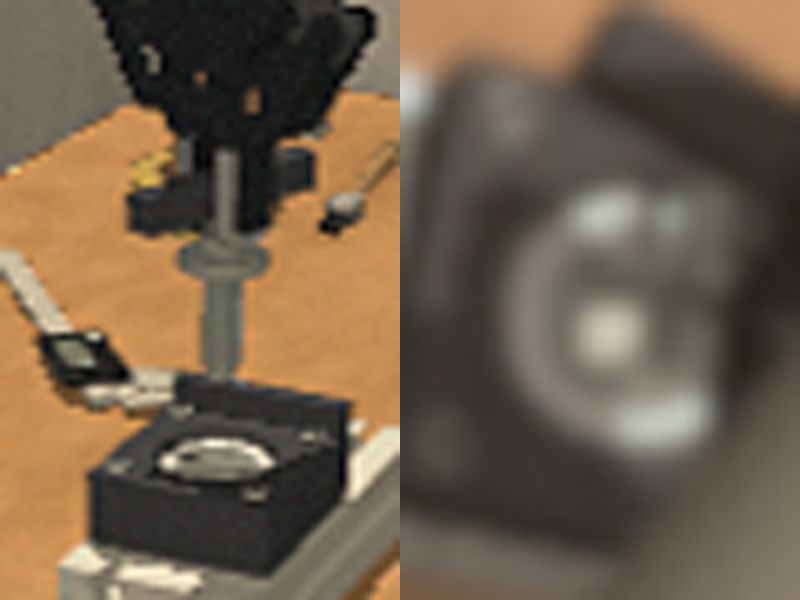

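In the top crop the index mark is now at (650,215), up from the lock centre, which is a yaw of about -11.5°. That is the locked direction of -12.4°. The key is clear of the socket, and its bar lies at the tool's yaw. Next I'll take it back and refine the hole position.

```bash
python3 - <<'E'
from h import *
for n,(x,y,w,h) in (("top5",(168,160,34,36)),("side5",(198,240,28,24))):
    c=load(f"pics/{n}.npz"); g=cv2.cvtColor(c["img"],cv2.COLOR_BGR2GRAY)[y:y+h,x:x+w]
    big=cv2.resize(g,None,fx=8,fy=8,interpolation=cv2.INTER_CUBIC)
    ks=cv2.findContours((big<95).astype(np.uint8),cv2.RETR_LIST,cv2.CHAIN_APPROX_NONE)[0]
    for k in ks:
        if not 300<cv2.contourArea(k)<30000: continue
        uv=(k[:,0]+.5)/8-.5+[x,y]; q=(ray(c,uv,.05)[:,:2]*1000).astype(np.float32)
        print(n,cv2.contourArea(k),cv2.minEnclosingCircle(q),cv2.fitEllipse(q))
print(delta(.4942,.0470,.178,57))
E
```

```text
top5 4016.0 ((493.8507080078125, 49.90556335449219), 12.499577522277832) ((495.21771240234375, 50.064308166503906), (20.552677154541016, 24.766706466674805), 23.370878219604492)
top5 11728.5 ((486.14361572265625, 47.130958557128906), 49.11228942871094) ((779.7695922851562, 361.9270935058594), (235.8387451171875, 931.8637084960938), 137.15597534179688)
side5 2109.0 ((487.04119873046875, 83.94013977050781), 23.36735725402832) ((517.51708984375, 89.60322570800781), (5.521127700805664, 97.34954071044922), 98.30020141601562)
side5 5692.5 ((494.2618713378906, 51.12416458129883), 13.318036079406738) ((494.4209899902344, 51.4698371887207), (24.243972778320312, 26.12517547607422), 95.19688415527344)
tz [-0.0014  0.0282 -0.9996] up [ 0.0229 -0.0165 -0.9996] t 18.6
[ 328.5 -269.1    0.9    0. ]
```

play_rows([
  [[16, -13.1, 0], 0],
  [[28, -23, 0], 0],
  [[28, -23, 0], 0],
  [[28, -23, 0], 0],
  [[28, -23, 0], 0],
  [[28, -23, 0], 0],
  [[28, -23, 0], 0],
  [[28, -23, 0], 0],
])

```text
t: 19.27
eef_pos: [0.5098, -0.1006, 0.1738]
eef_rot: [-3.124, -0.023, 0.995]
wrist_force: [1.0, 0.5, -2.7]
finger_gap: 0.143
grip_force: 111.5
```

play_rows([
  [[28, -23, 0], 0],
  [[28, -23, 0], 0],
  [[28, -23, 0], 0],
  [[28, -23, 0], 0],
  [[4.5, -3.7, 0], 0],
  [[0, 0, 0], 0],
  [[0, 0, 0], 0],
  [[0, 0, 0], 0],
])

```text
t: 19.93
eef_pos: [0.494, 0.0466, 0.1785]
eef_rot: [-3.125, -0.022, 0.994]
wrist_force: [-0.1, -0.1, -0.9]
finger_gap: 0.14
grip_force: 111.5
```

```bash
python3 - <<'E'
from h import *
from station import vision,state
print(state()["eef_pos"],state()["q"])
print(delta(.4941,.0480,.13,57))
c=vision.read_camera("side"); np.savez("pics/side6.npz",**c)
cv2.imwrite("pics/s6.png",cv2.resize(c["img"][150:280,150:280],(600,600),interpolation=cv2.INTER_CUBIC))
E
```

```text
[0.49402457 0.046564   0.1785276 ] [ 0.07851324 -0.0563913  -0.09261434  1.53441734  0.02800703  2.22604476]
tz [-0.002   0.0279 -0.9996] up [ 0.0223 -0.0169 -0.9996] t 19.9333
[ 0.2  0.1 48.5 -0.1]
```

View pics/s6.png

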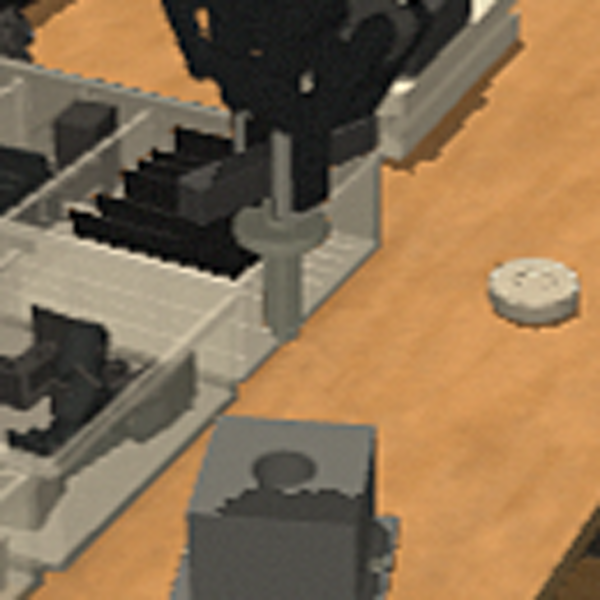

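The side view shows the key upright with its tip at crop (285,335), above the hole at (285,470). Lowering it now.

play_rows([
  [[0, 0, 15], 0],
  [[0, 0, 20], 0],
  [[0, 0, 15], 0],
  [[-0.4, 0.3, 6], 0],
  [[0, 0, 5], 0],
  [[0, 0, 5], 0],
  [[0, 0, 0], 0],
  [[0, 0, 0], 0],
])

```text
t: 20.65
eef_pos: [0.4942, 0.0487, 0.1135]
eef_rot: [-3.125, -0.023, 0.994]
wrist_force: [-0.3, 0.6, -1.6]
finger_gap: 0.14
grip_force: 111.5
```

play_rows([
  [[0, 0, 5], 0],
  [[0, 0, 5], 0],
  [[0, 0, 5], 0],
  [[-0.4, 0.3, 5], 0],
  [[0, 0, 5], 0],
  [[0, 0, 5], 0],
  [[0, 0, 0], 0],
  [[0, 0, 0], 0],
])

```text
t: 21.32
eef_pos: [0.4938, 0.0493, 0.0826]
eef_rot: [-3.124, -0.023, 0.995]
wrist_force: [0.8, 0.5, -1.1]
finger_gap: 0.141
grip_force: 111.5
```

play_rows([
  [[-0.6, 0.4, 2], 0],
  [[0, 0, 2], 0],
  [[0, 0, 2], 0],
  [[0, 0, 1.5], 0],
  [[0, 0, 1], 0],
  [[0, 0, 0.8], 0],
  [[0, 0, 0], 0],
  [[0, 0, 0], 0],
])

```text
t: 21.98
eef_pos: [0.494, 0.0488, 0.0737]
eef_rot: [-3.125, -0.023, 0.995]
wrist_force: [0.1, 0.2, -2.4]
finger_gap: 0.14
grip_force: 111.5
```

play_rows([
  [[0, 0, 0.5], 0],
  [[0, 0, 0.5], 0],
  [[0, 0, 0.4], 0],
  [[0, 0, 0], 0],
  [[0, 0, 0], 0],
  [[0, 0, 0], 0],
  [[0, 0, 0], 0],
  [[0, 0, 0], 0],
], force=20)

```text
t: 22.65
eef_pos: [0.4942, 0.0489, 0.0731]
eef_rot: [-3.126, -0.024, 0.995]
wrist_force: [-3.0, 0.3, 5.9]
finger_gap: 0.145
grip_force: 112.7
```

play_rows([
  [[0, 0, 0], 0],
  [[0, 0, 0], 0],
  [[0, 0, 0], 0],
  [[0, 0, 0], 0],
  [[0, 0, 0], 0],
  [[0, 0, 0], 0],
  [[0, 0, 0], 0],
  [[0, 0, 0], 0],
], jaw=0.5)

```text
t: 23.32
eef_pos: [0.494, 0.0489, 0.0722]
eef_rot: [-3.125, -0.023, 0.994]
wrist_force: [0.1, 0.0, 0.3]
finger_gap: 0.502
grip_force: 0.0
```

play_rows([
  [[0, 0, -8], 0],
  [[0, 0, -14], 0],
  [[0, 0, -20], 0],
  [[0, 0, -25], 0],
  [[0, 0, -25], 0],
  [[0, 0, -20], 0],
  [[0, 0, -10], 0],
  [[0, 0, 0], 0],
])

```text
t: 23.98
eef_pos: [0.4951, 0.0454, 0.1968]
eef_rot: [-3.128, -0.025, 0.994]
wrist_force: [0.8, -0.4, 0.7]
finger_gap: 0.497
grip_force: 0.0
```

```bash
python3 - <<'E'
from h import *
from station import vision
im=[]
for n,(x,y,w,h) in (("side",(180,225,65,70)),("top",(160,140,50,65))):
    c=vision.read_camera(n); P=cloud(c)[y:y+h,x:x+w]; z=P[...,2]
    for a,b in((.084,.094),(.048,.053),(.054,.058)):
        m=(z>a)&(z<b);q=P[m]; print(n,a,m.sum(),np.median(q,0),cv2.minAreaRect((q[:,:2]*1000).astype(np.float32)) if m.sum()>5 else "")
    im.append(cv2.resize(c["img"][y-15:y+75,x-10:x+50],(400,600),interpolation=cv2.INTER_CUBIC))
    np.savez(f"pics/{n}7.npz",**c)
cv2.imwrite("pics/b7.png",np.hstack(im))
E
```

```text
side 0.084 265 [0.49446141 0.05463481 0.08745293] ((493.5820007324219, 51.088863372802734), (89.47734069824219, 16.443218231201172), 57.60566711425781)
side 0.048 504 [0.48320358 0.0668271  0.04981219] ((512.664306640625, 28.922611236572266), (99.54998016357422, 117.73023223876953), 5.5312819480896)
side 0.054 157 [0.49333586 0.05401808 0.05558062] ((522.450927734375, 29.114437103271484), (35.503902435302734, 109.90699005126953), 53.09416198730469)
top 0.084 174 [0.48480955 0.0359463  0.08813983] ((485.5994567871094, 36.00153350830078), (60.861724853515625, 13.95695972442627), 56.944095611572266)
top 0.048 430 [0.48926415 0.04506457 0.05033683] ((510.43499755859375, 39.23579025268555), (72.54924011230469, 117.92060089111328), 76.11172485351562)
top 0.054 111 [0.50214437 0.04376912 0.05617072] ((522.3211059570312, 30.260467529296875), (50.841522216796875, 101.61491394042969), 65.87425231933594)
```

View pics/b7.png

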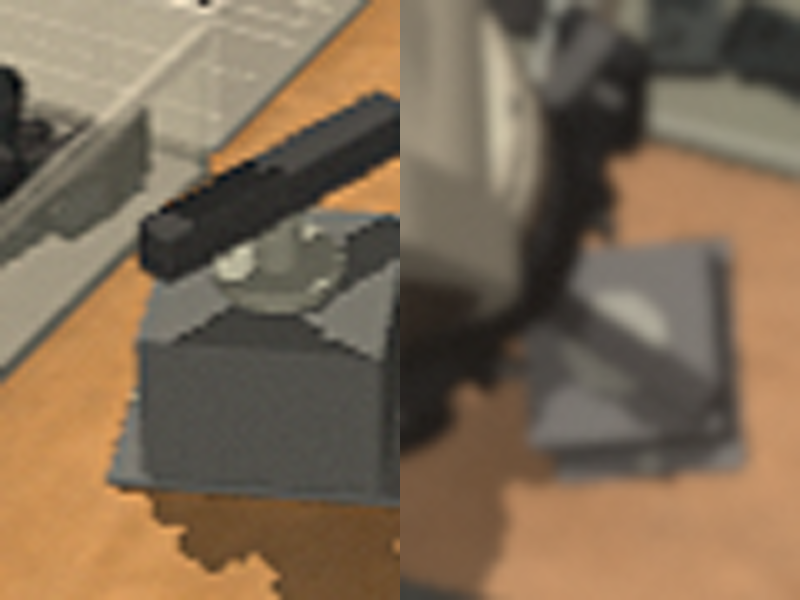

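The key is upright, with its collar flat on the stand (side crop (280,275)) and its bar top back at 88 mm. Before handing in, I'll check the lock's mark with the arm clear.

```bash
python3 - <<'E'
from h import *
a=np.radians(np.arange(-90,91,5)); L=np.array([.5411,-.3717,.068])
for n in("top0","top7"):
    c=load(f"pics/{n}.npz");g=cv2.cvtColor(c["img"],cv2.COLOR_BGR2GRAY)
    for r in(.0165,.0185):
        uv=proj(c,L+r*np.c_[np.cos(a),np.sin(a),0*a]).astype(np.float32)
        print(n,r,list(zip(range(-90,91,5),cv2.remap(g,uv[:,:1],uv[:,1:],cv2.INTER_LINEAR).ravel().tolist())))
E
```

```text
top0 0.0165 [(-90, 189), (-85, 189), (-80, 189), (-75, 189), (-70, 191), (-65, 188), (-60, 186), (-55, 187), (-50, 186), (-45, 185), (-40, 183), (-35, 181), (-30, 181), (-25, 180), (-20, 180), (-15, 181), (-10, 183), (-5, 185), (0, 185), (5, 188), (10, 190), (15, 191), (20, 192), (25, 194), (30, 191), (35, 183), (40, 168), (45, 154), (50, 146), (55, 153), (60, 169), (65, 182), (70, 192), (75, 197), (80, 199), (85, 199), (90, 200)]
top0 0.0185 [(-90, 195), (-85, 196), (-80, 197), (-75, 203), (-70, 204), (-65, 201), (-60, 199), (-55, 200), (-50, 199), (-45, 201), (-40, 198), (-35, 197), (-30, 195), (-25, 197), (-20, 195), (-15, 193), (-10, 193), (-5, 195), (0, 196), (5, 197), (10, 198), (15, 201), (20, 206), (25, 207), (30, 204), (35, 196), (40, 179), (45, 157), (50, 147), (55, 155), (60, 175), (65, 191), (70, 200), (75, 205), (80, 207), (85, 207), (90, 207)]
top7 0.0165 [(-90, 171), (-85, 171), (-80, 172), (-75, 173), (-70, 177), (-65, 176), (-60, 175), (-55, 175), (-50, 175), (-45, 176), (-40, 177), (-35, 174), (-30, 172), (-25, 166), (-20, 153), (-15, 137), (-10, 125), (-5, 126), (0, 139), (5, 154), (10, 166), (15, 173), (20, 176), (25, 178), (30, 177), (35, 176), (40, 177), (45, 178), (50, 178), (55, 180), (60, 179), (65, 178), (70, 177), (75, 178), (80, 178), (85, 179), (90, 181)]
top7 0.0185 [(-90, 177), (-85, 179), (-80, 181), (-75, 186), (-70, 188), (-65, 188), (-60, 188), (-55, 189), (-50, 188), (-45, 188), (-40, 187), (-35, 187), (-30, 184), (-25, 181), (-20, 169), (-15, 145), (-10, 130), (-5, 130), (0, 147), (5, 165), (10, 176), (15, 184), (20, 189), (25, 189), (30, 186), (35, 187), (40, 187), (45, 188), (50, 189), (55, 190), (60, 192), (65, 189), (70, 187), (75, 188), (80, 188), (85, 190), (90, 191)]
```

```bash
python3 - <<'E'
from h import *
x,y,w,h=348,135,42,40
for n in("top0","top7","top5"):
    c=load(f"pics/{n}.npz"); g=cv2.cvtColor(c["img"],cv2.COLOR_BGR2GRAY)[y:y+h,x:x+w]
    b=cv2.resize(g,None,fx=8,fy=8,interpolation=cv2.INTER_CUBIC)
    for th in(125,140,150):
        k=max(cv2.findContours((b>th).astype(np.uint8),cv2.RETR_EXTERNAL,cv2.CHAIN_APPROX_NONE)[0],key=cv2.contourArea)
        k=cv2.convexHull(k); q=(ray(c,(k[:,0]+.5)/8-.5+[x,y],.068)[:,:2]*1000).astype(np.float32)
        e=cv2.fitEllipse(q); C=np.array([*e[0],68])/1000
        a=np.radians(np.arange(-90,90.5,1)); s=0
        for r in(.016,.0175,.019):
            uv=proj(c,C+r*np.c_[np.cos(a),np.sin(a),0*a]).astype(np.float32)
            s=s+cv2.remap(g.astype(np.float32),uv[:,:1]-x,uv[:,1:]-y,cv2.INTER_CUBIC).ravel()
        i=s.argmin(); wn=slice(max(0,i-20),i+21); d=np.maximum(0,np.median(s)-s[wn]-30)
        print(n,th,np.round(e[0],1),np.round(e[1],1),"mark",round(float((d*np.degrees(a[wn])).sum()/d.sum()),1))
# profile long-edge direction: bright profile and block mask at z~.04 both
c=load("pics/top7.npz");P=cloud(c)[120:195,325:430];z=P[...,2]
for lo,hi,h0 in((.0365,.0435,.04),(.066,.0735,.07),(.0775,.086,.082)):
    m=(z>lo)&(z<hi); m=cv2.morphologyEx(m.astype(np.uint8),cv2.MORPH_OPEN,np.ones((2,2)))
    v,u=np.nonzero(m); q=(ray(c,np.c_[u+325,v+120],h0)[:,:2]*1000).astype(np.float32); print(h0,cv2.minAreaRect(q))
E
```

```text
top0 125 [ 541.2 -371.6] [45.9 46.4] mark 50.1
top0 140 [ 541.2 -371.7] [44.6 45. ] mark 50.5
top0 150 [ 541.2 -371.7] [43.7 44.2] mark 50.6
top7 125 [ 541.2 -371.5] [45.1 45.4] mark -8.2
top7 140 [ 541.2 -371.6] [43.8 44.1] mark -7.9
top7 150 [ 541.3 -371.6] [42.9 43.2] mark -7.9
top5 125 [ 452.9 -387.6] [ 25.9 163.5] mark nan
top5 140 [ 524.3 -374.8] [10.  17.3] mark -57.3
top5 150 [ 524.1 -375.1] [ 8.8 15.8] mark -56.1
0.04 ((533.1177978515625, -404.0244140625), (180.46173095703125, 80.8325424194336), 77.59526062011719)
0.07 ((539.4717407226562, -375.1781005859375), (78.01963806152344, 76.8741455078125), 77.61621856689453)
0.082 ((530.5704345703125, -415.7659606933594), (11.16535758972168, 75.07647705078125), 77.7806625366211)<stdin>:15: RuntimeWarning: invalid value encountered in scalar divide
```

The mark reads about -8°, or 1.49 rad, so the lock seems to have sprung back a few degrees from the stop when I unloaded it. There's plenty of time left (24 of 61 s), so I'll seat it again and unload it gently this time.

play_rows([
  [[0, 0, 20], 0],
  [[0, 0, 30], 0],
  [[0, 0, 30], 0],
  [[0, 0, 20], 0],
  [[0, 0, 13], 0],
  [[0, 0, 8.4], 0],
  [[0, 0, 0], 0],
  [[0, 0, 0], 0],
])

```text
t: 24.75
eef_pos: [0.4935, 0.0488, 0.0724]
eef_rot: [-3.124, -0.022, 0.994]
wrist_force: [0.4, -0.4, 0.5]
finger_gap: 0.499
grip_force: 0.0
```

play_rows([
  [[0, 0, 0], 0],
  [[0, 0, 0], 0],
  [[0, 0, 0], 0],
  [[0, 0, 0], 0],
  [[0, 0, 0], 0],
  [[0, 0, 0], 0],
  [[0, 0, 0], 0],
  [[0, 0, 0], 0],
], jaw=0, force=100)

```text
t: 25.42
eef_pos: [0.4945, 0.0489, 0.074]
eef_rot: [-3.126, -0.024, 0.995]
wrist_force: [-1.4, 0.1, 5.5]
finger_gap: 0.144
grip_force: 97.9
```

play_rows([
  [[0.2, -0.2, -10], 0],
  [[0.4, -0.3, -20], 0],
  [[0.4, -0.3, -20], 0],
  [[0.4, -0.3, -20], 0],
  [[0.4, -0.3, -20], 0],
  [[0.3, -0.2, -14], 0],
  [[0, 0, 0], 0],
  [[0, 0, 0], 0],
])

```text
t: 26.08
eef_pos: [0.4943, 0.0485, 0.1774]
eef_rot: [-3.126, -0.024, 0.994]
wrist_force: [0.0, -0.3, -1.8]
finger_gap: 0.142
grip_force: 97.9
```

```bash
python3 -c "
from h import *
print(delta(.5414,-.3738,.172,80))"
```

```text
tz [-2.000e-04  2.850e-02 -9.996e-01] up [ 0.0238 -0.0156 -0.9996] t 26.0833
[-328.5  269.6   -6.6  -23. ]
```

play_rows([
  [[-16, 13.1, -0.6], 0],
  [[-28, 23, -0.6], 0],
  [[-28, 23, -0.6], 0],
  [[-28, 23, -0.6], 0],
  [[-28, 23, -0.6], 0],
  [[-28, 23, -0.6], 0],
  [[-28, 23, -0.6], 0],
  [[-28, 23, -0.6], 0],
])

```text
t: 26.75
eef_pos: [0.5237, -0.2258, 0.1723]
eef_rot: [-3.123, -0.023, 0.994]
wrist_force: [0.6, -1.3, -1.6]
finger_gap: 0.142
grip_force: 97.9
```

play_rows([
  [[-28, 23, -0.6], 0],
  [[-28, 23, -0.6], 0],
  [[-28, 23, -0.6], 0],
  [[-28, 23, 0], 0],
  [[-4.5, 3.5, 0], 0],
  [[0, 0, 0], -6],
  [[0, 0, 0], -6],
  [[0, 0, 0], -6],
])

```text
t: 27.42
eef_pos: [0.5405, -0.3738, 0.1693]
eef_rot: [-3.13, -0.028, 1.313]
wrist_force: [0.3, 0.1, -1.7]
finger_gap: 0.143
grip_force: 98.2
```

play_rows([
  [[0, 0, 0], -5],
  [[0, 0, 10], 0],
  [[0, 0, 10], 0],
  [[0, 0, 5], 0],
  [[0, 0, 3], 0],
  [[0, 0, 0], 0],
  [[0, 0, 0], 0],
  [[0, 0, 0], 0],
])

```text
t: 28.08
eef_pos: [0.5411, -0.3731, 0.1438]
eef_rot: [-3.136, -0.027, 1.395]
wrist_force: [-0.8, 0.3, -1.5]
finger_gap: 0.14
grip_force: 98.2
```

```bash
python3 -c "
from h import *
print(delta(.5415,-.3737,.128,80))"
```

```text
tz [-0.001   0.0281 -0.9996] up [ 0.0275 -0.0058 -0.9996] t 28.0833
[-1.   0.6 15.8 -0. ]
```

play_rows([
  [[-1, 0.6, 3], 0],
  [[0, 0, 3], 0],
  [[0, 0, 2], 0],
  [[0, 0, 2], 0],
  [[0, 0, 2], 0],
  [[0, 0, 2], 0],
  [[0, 0, 1.8], 0],
  [[0, 0, 0], 0],
])

```text
t: 28.75
eef_pos: [0.5413, -0.3736, 0.1271]
eef_rot: [-3.135, -0.028, 1.396]
wrist_force: [-0.1, -0.7, -2.2]
finger_gap: 0.14
grip_force: 98.2
```

play_rows([
  [[0, 0, 1.5], 0],
  [[0, 0, 1.5], 0],
  [[0, 0, 1.5], 0],
  [[0, 0, 1.5], 0],
  [[0, 0, 1.5], 0],
  [[0, 0, 1], 0],
  [[0, 0, 0], 0],
  [[0, 0, 0], 0],
])

```text
t: 29.42
eef_pos: [0.5417, -0.3734, 0.119]
eef_rot: [-3.136, -0.028, 1.396]
wrist_force: [5.2, 1.9, -0.5]
finger_gap: 0.147
grip_force: 98.3
```

play_rows([
  [[0, 0, 0.4], 3],
  [[0, 0, 0], 3],
  [[0, 0, 0], 3],
  [[0, 0, 0], 3],
  [[0, 0, 0], 2],
  [[0, 0, 0], 2],
  [[0, 0, 0], 2],
  [[0, 0, 0], 0],
])

```text
t: 30.08
eef_pos: [0.5425, -0.3731, 0.1189]
eef_rot: [-3.129, -0.026, 1.08]
wrist_force: [8.1, 2.1, 0.4]
finger_gap: 0.142
grip_force: 98.3
```

```bash
python3 - <<'E'
from h import *
from station import state,vision
s=state();print(s['eef_pos'],s['wrist_force'],s['ft_torque'],np.degrees(s['eef_rot']),s['joint_efforts'][5])
E
```

```text
[ 0.54250553 -0.37314543  0.11889876] [8.09686903 2.08218647 0.40185556] [ 0.61280081 -2.03387919  0.0223066 ] [-179.26656506   -1.47979458   61.89512485] 0.6910009682178497
```

play_rows([
  [[0, 0, 0], 2],
  [[0, 0, 0], 2],
  [[0, 0, 0], 1],
  [[0, 0, 0], 0],
  [[0, 0, 0], 0],
  [[0, 0, 0], 0],
  [[0, 0, 0], 0],
  [[0, 0, 0], 0],
])

```text
t: 30.75
eef_pos: [0.5426, -0.3731, 0.1189]
eef_rot: [-3.127, -0.025, 0.995]
wrist_force: [8.2, 3.0, -0.7]
finger_gap: 0.141
grip_force: 98.3
```

```bash
python3 - <<'E'
from h import *
from station import state,vision
s=state();print(s['eef_pos'],s['wrist_force'],s['ft_torque'],np.degrees(s['eef_rot']),s['joint_efforts'][5])
E
```

```text
[ 0.54256131 -0.37310083  0.11886283] [ 8.20738395  2.97375041 -0.68525369] [ 0.66388307 -2.1140057   0.06567488] [-179.14433158   -1.41504612   57.03158014] 0.19406293518841267
```

play_rows([
  [[0, 0, 0], 2],
  [[0, 0, 0], 2],
  [[0, 0, 0], 0],
  [[0, 0, 0], 0],
  [[0, 0, 0], -0.7],
  [[0, 0, 0], -0.7],
  [[0, 0, 0], -0.7],
  [[0, 0, 0], -0.7],
])

```text
t: 31.42
eef_pos: [0.5426, -0.3731, 0.1189]
eef_rot: [-3.126, -0.024, 0.975]
wrist_force: [7.8, 3.1, -1.7]
finger_gap: 0.148
grip_force: 98.3
```

play_rows([
  [[0, 0, 0], -1],
  [[0, 0, 0], -1],
  [[0, 0, 0], -1],
  [[0, 0, 0], -1],
  [[0, 0, 0], -1],
  [[0, 0, 0], -1],
  [[0, 0, 0], -1],
  [[0, 0, 0], -1],
])

```text
t: 32.08
eef_pos: [0.5423, -0.373, 0.1188]
eef_rot: [-3.129, -0.026, 1.115]
wrist_force: [7.4, 3.3, 0.3]
finger_gap: 0.141
grip_force: 98.4
```

```bash
python3 - <<'E'
from h import *
from station import state,vision
s=state();print(s['eef_pos'],s['wrist_force'],s['ft_torque'],np.degrees(s['eef_rot']),s['joint_efforts'][5])
E
```

```text
[ 0.54232883 -0.37296868  0.11884732] [7.4002352  3.26181102 0.32046703] [ 0.81404924 -1.78567954 -0.09544904] [-179.28670501   -1.51348921   63.86435589] 0.33927401527762413
```

play_rows([
  [[0.3, 0.5, 0], 0],
  [[0.3, 0.5, 0], 0],
  [[0, 0, 0], 2],
  [[0, 0, 0], 2],
  [[0, 0, 0], 2],
  [[0, 0, 0], 2],
  [[0, 0, 0], 0],
  [[0, 0, 0], 0],
])

```text
t: 32.75
eef_pos: [0.543, -0.3731, 0.1188]
eef_rot: [-3.125, -0.024, 0.974]
wrist_force: [6.0, 2.1, 0.6]
finger_gap: 0.148
grip_force: 98.5
```

```bash
python3 - <<'E'
from h import *
from station import state,vision
s=state();print(s['eef_pos'],s['wrist_force'],s['ft_torque'],np.degrees(s['eef_rot']),s['joint_efforts'][5])
E
```

```text
[ 0.54304988 -0.37306003  0.1188233 ] [6.03662526 2.10222763 0.57413537] [ 0.60109261 -1.29338538  0.1655049 ] [-179.0503962    -1.35137505   55.80515055] 0.33705356530845165
```

play_rows([
  [[0, 0, 0], -1],
  [[0, 0, 0], -1],
  [[0, 0, 0], -1],
  [[0, 0, 0], 0],
  [[0, 0, -4], 0],
  [[0, 0, -8], 0],
  [[0, 0, -12], 0],
  [[0, 0, -12], 0],
])

```text
t: 33.42
eef_pos: [0.5418, -0.3744, 0.155]
eef_rot: [-3.124, -0.023, 1.026]
wrist_force: [-0.4, -0.1, -1.3]
finger_gap: 0.141
grip_force: 99.5
```

play_rows([
  [[0, 0, -14], 0],
  [[10, -8.5, 0], 0],
  [[28, -23.5, 0], 0],
  [[28, -23.5, 0], 0],
  [[28, -23.5, 0], 0],
  [[28, -23.5, 0], 0],
  [[0, 0, 0], 0],
  [[0, 0, 0], 0],
])

```text
t: 34.08
eef_pos: [0.5181, -0.2163, 0.175]
eef_rot: [-3.128, -0.023, 1.028]
wrist_force: [0.3, -0.7, -2.4]
finger_gap: 0.146
grip_force: 99.6
```

```bash
python3 - <<'E'
from h import *
from station import vision
print(delta(.4941,.0470,.178,57))
x,y,w,h=348,135,42,40
c=vision.read_camera("top");np.savez("pics/top8.npz",**c); g=cv2.cvtColor(c["img"],cv2.COLOR_BGR2GRAY)[y:y+h,x:x+w]
C=np.array([.5412,-.3716,.068]);a=np.radians(np.arange(-90,90.5,1)); s=0
for r in(.016,.0175,.019):
    uv=proj(c,C+r*np.c_[np.cos(a),np.sin(a),0*a]).astype(np.float32)
    s=s+cv2.remap(g.astype(np.float32),uv[:,:1]-x,uv[:,1:]-y,cv2.INTER_CUBIC).ravel()
print(s[::5].round())
i=s.argmin(); wn=slice(max(0,i-20),i+21); d=np.maximum(0,np.median(s)-s[wn]-30); print("mark",(d*np.degrees(a[wn])).sum()/d.sum())
E
```

```text
tz [-0.      0.027  -0.9996] up [ 0.0231 -0.014  -0.9996] t 34.0833
[ 213.1 -156.5    4.1    1.9]
[476. 479. 484. 486. 487. 487. 482. 466. 435. 385. 326. 274. 246. 252.
 282. 323. 367. 422. 464. 488. 503. 506. 510. 513. 514. 514. 516. 518.
 519. 520. 519. 519. 519. 520. 521. 521. 521.]
mark -27.417903251581826
```

play_rows([
  [[20, -14.7, 0], 1.9],
  [[32, -23.5, 0.5], 0],
  [[32, -23.5, 0.5], 0],
  [[32, -23.5, 0.5], 0],
  [[32, -23.5, 0.5], 0],
  [[32, -23.5, 0.5], 0],
  [[28, -20.5, 0.5], 0],
  [[0, 0, 0], 0],
])

```text
t: 34.8
eef_pos: [0.5033, 0.0438, 0.1781]
eef_rot: [-3.125, -0.024, 0.996]
wrist_force: [0.0, 0.1, -1.0]
finger_gap: 0.142
grip_force: 99.6
```

```bash
cat > mark.py <<'E'
from h import *
from station import vision
def mark(nm):
    x,y,w,h=348,135,42,40
    c=vision.read_camera("top");np.savez(f"pics/{nm}.npz",**c); g=cv2.cvtColor(c["img"],cv2.COLOR_BGR2GRAY)[y:y+h,x:x+w]
    C=np.array([.5412,-.3716,.068]);a=np.radians(np.arange(-90,90.5,1)); s=0
    for r in(.016,.0175,.019):
        uv=proj(c,C+r*np.c_[np.cos(a),np.sin(a),0*a]).astype(np.float32)
        s=s+cv2.remap(g.astype(np.float32),uv[:,:1]-x,uv[:,1:]-y,cv2.INTER_CUBIC).ravel()
    print(s[::5].round())
    i=s.argmin(); wn=slice(max(0,i-20),i+21); d=np.maximum(0,np.median(s)-s[wn]-30); print("mark",(d*np.degrees(a[wn])).sum()/d.sum())
    cv2.imwrite(f"pics/{nm}.png",cv2.resize(c["img"][130:178,335:399],(800,600),interpolation=cv2.INTER_CUBIC))
E
python3 -c "
from mark import *
print(delta(.4941,.0470,.178,57)); mark('top9')"
```

```text
tz [-0.0011  0.0294 -0.9996] up [ 0.0241 -0.0169 -0.9996] t 34.8
[-2.3 -9.4  0.2  0. ]
[516. 521. 523. 532. 537. 538. 539. 535. 536. 535. 534. 531. 512. 478.
 417. 360. 347. 385. 446. 489. 523. 537. 546. 545. 543. 544. 546. 549.
 552. 552. 558. 563. 565. 564. 559. 556. 554.]
mark -10.963018450685333
```

With the arm's shadow gone, the mark now reads -11.0°, against the stop at -12.4 ± 1. Now I'll return the key.

play_rows([
  [[-2.3, -9.4, 0], 0],
  [[0, 0, 0], 0],
  [[0, 0, 15], 0],
  [[0, 0, 20], 0],
  [[0, 0, 15], 0],
  [[-0.4, 0.3, 6], 0],
  [[0, 0, 5], 0],
  [[0, 0, 0], 0],
])

```text
t: 35.52
eef_pos: [0.4938, 0.0438, 0.1163]
eef_rot: [-3.124, -0.022, 0.991]
wrist_force: [-0.8, -0.7, -1.4]
finger_gap: 0.141
grip_force: 99.6
```

play_rows([
  [[-0.4, 0.3, 6], 0],
  [[0, 0, 6], 0],
  [[-0.4, 0.3, 6], 0],
  [[0, 0, 6], 0],
  [[-0.4, 0.3, 5], 0],
  [[0, 0, 3], 0],
  [[0, 0, 0], 0],
  [[0, 0, 0], 0],
])

```text
t: 36.18
eef_pos: [0.4936, 0.0443, 0.0841]
eef_rot: [-3.124, -0.023, 0.993]
wrist_force: [0.2, 4.1, -4.6]
finger_gap: 0.14
grip_force: 99.2
```

play_rows([
  [[1.9, -1.2, 0], 0],
  [[1.9, -1.3, 0], 0],
  [[0, 0, 0], 0],
  [[0, 0, 3], 0],
  [[0, 0, 3], 0],
  [[0, 0, 2], 0],
  [[0, 0, 0], 0],
  [[0, 0, 0], 0],
])

```text
t: 36.85
eef_pos: [0.4937, 0.0487, 0.0765]
eef_rot: [-3.125, -0.023, 0.993]
wrist_force: [0.0, 0.1, -1.3]
finger_gap: 0.144
grip_force: 99.6
```

play_rows([
  [[0, 0, 1], 0],
  [[0, 0, 1], 0],
  [[0, 0, 0.5], 0],
  [[0, 0, 0.5], 0],
  [[0, 0, 0], 0],
  [[0, 0, 0], 0],
  [[0, 0, 0], 0],
  [[0, 0, 0], 0],
])

```text
t: 37.52
eef_pos: [0.4939, 0.0489, 0.0741]
eef_rot: [-3.125, -0.023, 0.993]
wrist_force: [-3.1, -0.3, 4.2]
finger_gap: 0.14
grip_force: 100.4
```

Seated on contact at the height it was picked from. Releasing and backing off.

play_rows([
  [[0, 0, 0], 0],
  [[0, 0, 0], 0],
  [[0, 0, 0], 0],
  [[0, 0, 0], 0],
  [[0, 0, 0], 0],
  [[0, 0, 0], 0],
  [[0, 0, 0], 0],
  [[0, 0, 0], 0],
], jaw=0.5)

```text
t: 38.18
eef_pos: [0.4939, 0.0489, 0.0737]
eef_rot: [-3.125, -0.023, 0.993]
wrist_force: [-0.2, -0.5, 0.5]
finger_gap: 0.497
grip_force: 0.0
```

play_rows([
  [[0, 0, -8], 0],
  [[0, 0, -14], 0],
  [[0, 0, -20], 0],
  [[0, 0, -25], 0],
  [[0, 0, -25], 0],
  [[0, 0, -20], 0],
  [[0, 0, -10], 0],
  [[0, 0, 0], 0],
])

```text
t: 38.85
eef_pos: [0.495, 0.0455, 0.1983]
eef_rot: [-3.128, -0.025, 0.993]
wrist_force: [0.5, 0.5, -0.3]
finger_gap: 0.503
grip_force: 0.0
```

```bash
python3 - <<'E'
from mark import *
mark("top10")
x,y,w,h=180,225,65,70
c=vision.read_camera("side");P=cloud(c)[y:y+h,x:x+w]; z=P[...,2]
m=(z>.084)&(z<.094);q=P[m];print(m.sum(),z[m].max(),cv2.minAreaRect((q[:,:2]*1000).astype(np.float32)))
# bar level: height at both ends
d=q[:,0]*np.cos(1)+q[:,1]*np.sin(1); print([np.percentile(q[abs(d-t)<.01][:,2],80).round(4) for t in np.percentile(d,[8,50,92])])
E
```

```text
[530. 535. 539. 548. 556. 556. 554. 550. 551. 550. 550. 548. 528. 492.
 431. 372. 358. 397. 461. 505. 538. 552. 562. 564. 562. 561. 561. 564.
 566. 567. 574. 580. 583. 582. 575. 573. 569.]
mark -10.988774246927083
271 0.0898542988640287 ((493.16595458984375, 51.622684478759766), (89.05876922607422, 16.001054763793945), 57.6517219543457)
[np.float64(0.0881), np.float64(0.0882), np.float64(0.0882)]
```

The key is level and fully down, with its bar top at 88 mm. The lock is at its stop and the gripper is clear, so I'm handing in.

```bash
python3 -c "
from station import ctrl; print(ctrl.hand_in())"
```

```text
the job is handed in; nothing more can be done
None
```

I handed the job in at about 39 s, with the key back in its stand, upright, fully down and released. The lock was turned clockwise against its stop, which took a second pass because it had sprung back about 3°; its mark now reads −11.0° against the expected −12.4°, a difference I put down to camera error.

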